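# Interlock check, load and start of a bench instrument dryer

## Task

Do the first run of the shift on the small bench dryer. Its lid stands open: first check the lid interlock by pressing the roller lever at the back down until it clicks near the end of its travel, and let it spring right back up. Then hang the parts basket that stands on the table on the empty middle hook, between the two that hang there, without knocking them; close the lid fully so that it holds the lever down, and only then switch the rocker on, leaving everything else on the table where it is.

Things in the scene. Friction and masses are not known exactly. Their poses are not given: they have to be found in the camera images.
- dryer: White bench dryer, 152 deep (x) x 196 wide (y), rim 118 high, walls 8 (mm); grey pod on its right (y -98 to -164, top 85). Fixed. Origin on the table under the white box's centre; x to its back, y left, z up. Rear ledge inside, 80 high (x 14 to 68), carries a black switch housing (x 46 to 68, y 28 to 64, top 116). Chamber x -68 to 14, floor 8 high; 3 hooks at y 58, 0, -58.
- hook_mid (a point): Empty middle hook: flat steel strip 12 mm wide (y), 3 thick, sticking 36 mm forward (dryer -x) from the ledge face, ending in an upturned lip 4 thick, 8 high. Point: on the strip's top, 77 mm above the table, where the hung crossbar's middle belongs; lip's front face 15 mm in front of it, ledge face 21 mm behind. Axes as the dryer's.
- basket_grip (a point): Loose basket to hang, upright on the table left of the dryer, about 90 g: wire bin 30 (x) x 38 (y) x 34 high (mm), bail over it with a window 30 wide (y), 26 high, open along x; crossbar 10 (x) x 36 (y) x 3, underside 60 above the foot; on it a black grip block 14 (x) x 20 (y) x 32. Point: in the grip, 86 above the foot, 9 below its top, 26 above the crossbar's underside. z up.
- basket_left_grip (a point): Same point and axes on an identical loose basket hanging on the hook at dryer y = +58 mm: bail window over the hook, crossbar lying on the strip behind the lip, grip point 26 mm above the strip. Gap from its grip to one on the middle hook: about 38 mm.
- basket_right_grip (a point): Same point on an identical loose basket already hanging on the hook at dryer y = -58 mm.
- lever (a joint): Roller lever of the limit switch on the ledge: 0 at rest (arm raised 0.35 rad), grows as the roller is pushed down, end stop 0.45 rad. It clicks at 0.30 rad (roller down about 12 mm; full travel about 18 mm) and springs back by itself. About 1.2 N at the roller at rest, 3 N at the end stop.
- roller (a point): Centre of the pale roller at the lever's end, 16 mm diameter, 10 mm wide (its axis along dryer x), about 120 mm above the table at rest, 40 mm in front of the rear edge on the dryer's middle line, under the open lid. The 42 mm arm runs from it to its pivot at dryer +y. Push it straight down; the lid above leaves room only for a tool slanting in from the front.
- lid (a joint): Lid of the dryer: 0 shut, grows as it opens, stop at 1.26 rad; starts open at about 1.2 rad, leaning forward over the ledge. A friction hinge: it stays where it is left; 2 to 4 N at the grip bar move it down. Shut, a striker block under it holds the roller lever at about 0.4 rad.
- lid_bar (a point): Centre of the black round grip bar along the lid's front edge, 14 mm diameter, 130 mm long, parallel to dryer y, 165 mm from the hinge axis. The lid is a flat steel-framed clear panel 194 mm wide, 6 mm thick. Open, the bar is about 275 mm above the table; shut, 125 mm.
- lid_hinge (a point): Middle of the lid's hinge axis at the dryer's rear edge, 120 mm above the table; the axis is parallel to dryer y.
- rocker (a joint): Black rocker switch on top of the control pod: 0 off (rear half up), 0.36 on (rear half down); stays where it is left; about 3 N on the rear half switch it.
- rocker_rear (a point): Centre of the top face of the rocker's rear half (the half away from the robot), the place to press straight down, about 100 mm above the table when off; it goes down 4 mm. The rocker is 40 mm long (dryer x), 24 mm wide.
- forceps: Bystander: steel ring forceps lying left of the basket, 150 mm.
- clear_cap: Bystander: small clear cap, 33 mm wide, 27 mm high, near the tank.
- bench_timer: Bystander: round blue-topped timer, 66 mm wide, 44 mm high, right of the dryer.
- cup: Bystander: small clear cup, 61 mm wide, 50 mm high, right of the dryer.
There are look-alikes about, which are no part of the job. Leave any red look-alike of the part that bears basket_grip alone.

How it is judged (in metres and radians):
On the way, in this order (a step that is already met when the one before it is completed fails the run):
1. with the lid open, the roller lever is pressed down past its click (value of joint lever above 0.3 rad and value of joint lid above 0.5 rad), for 0.1 s.
2. the lever is let go and has sprung back up, lid still open (value of joint lever below 0.06 rad and contact force between anything else and lever below 0.05 N and value of joint lid above 0.5 rad), for 0.2 s.
3. the basket hangs on the middle hook, let go, lid still open (x of basket_grip in the frame of hook_mid between -0.014 and 0.014 m and y of basket_grip in the frame of hook_mid between -0.012 and 0.012 m and z of basket_grip in the frame of hook_mid between 0.02 and 0.031 m and angle between basket_grip's own z axis and vertical below 0.2 rad and angle between the y axis of basket_grip and the y axis of dryer, either way round below 0.4 rad and contact force between the fingers and basket below 0.05 N and value of joint lid above 0.5 rad), for 0.2 s.
4. the lid is shut and holds the lever down (value of joint lid below 0.05 rad and value of joint lever above 0.3 rad), for 0.2 s.
5. the rocker is on (value of joint rocker above 0.26 rad and value of joint lid below 0.05 rad), for 0.2 s.
At the end, for the whole second after the job is handed in: Basket let go, crossbar on the middle hook (grip point within 14 mm in x and 12 in y of the hook point, 20 to 31 above; tilt under 0.2, turn under 0.4 rad); lid shut (under 0.05 rad), lever past 0.30 rad, rocker on (over 0.26 rad); neighbour baskets within 15 mm of their start (all of step 5 and x of basket_grip in the frame of hook_mid between -0.014 and 0.014 m and y of basket_grip in the frame of hook_mid between -0.012 and 0.012 m and z of basket_grip in the frame of hook_mid between 0.02 and 0.031 m and angle between basket_grip's own z axis and vertical below 0.2 rad and angle between the y axis of basket_grip and the y axis of dryer, either way round below 0.4 rad and contact force between the fingers and basket below 0.05 N and value of joint lever above 0.3 rad and distance of each of basket_left_grip, basket_right_grip from where it was at the start of the episode below 0.015 m); the robot touches nothing.
It fails at once if a neighbouring basket is knocked (grip moved over 20 mm or tilted over 0.35 rad) (distance of any of basket_left_grip, basket_right_grip from where it was at the start of the episode above 0.02 m or angle between any of basket_left_grip, basket_right_grip's own z axis and vertical above 0.35 rad).
It fails at once if the rocker is switched on while the lid is open (value of joint rocker above 0.2 rad and value of joint lid above 0.1 rad).
It fails at once if a bystander on the table is moved over 30 mm (distance of any of forceps, clear_cap, bench_timer, cup from where it was at the start of the episode above 0.03 m).
It also fails if it takes over 72 s, if anything falls off the work surface, if the arm or the gripper's body presses on something with over 40 N, if the wrist force passes 120 N, or if a joint passes its speed limit or range.

## Robot

A 6-joint arm with a two-finger parallel gripper is mounted at the origin on a cart in front of the work surface, level with it; the furniture and walls round the work are solid. World frame = base frame: x ahead of the robot, y to its left, z up, the work surface at z = 0. Lengths are in m, angles in degrees, forces in N, time in s.
With the tool pointing down it reaches from about 0.3 to 0.75 m from the base axis. Payload 8.5 kg.
Tool frame: the origin (TCP) lies midway between the tips of the shut fingers; the grasp point (between the pads) lies env.tcp_to_grasp behind it (env.tcp_to_grasp is the distance from the TCP to the grasp point, in m); z points along the fingers, y is the line along which they close (so a half turn about z gives the same grasp; the last joint's range is limited). The gripper opens to 85 mm and grips with 20 to 120 N. Pads are 22 mm wide; open, the fingers measure 114 mm over their backs; the gripper's body (76 mm by 85 mm) begins 54 mm behind the grasp point. The pads swing forward as they close: fully open they stand 13 mm farther back than shut.
Start: joints at [51.835, 21.807, 74.336, -0, 83.858, -12.336], TCP at [0.24, 0.495, 0.231] pointing down, gripper open.
Joint ranges: [-178.18, 178.18], [-50.72, 133.34], [12.68, 142.11], [-81.47, 261.47], [9.98, 163.14], [-165.26, 165.26]. Speed limits (degrees/s): [136.94, 136.94, 180, 180, 180, 180].

## Interface

Orientations are given as a 3x3 rotation matrix whose columns are the frame's x, y, z axes.
In Python, from rig import observe, optics, job, env gives the robot as it stands. The module is installed in compiled form; this text tells all that it offers.
- The arm moves only by the shell command python3 -m jog 'ROWS' [FORCE]. ROWS is JSON, a list of rows, each a list of 7 numbers: the turn, a rotation vector about the tool's x, y, z in rad, then the shift along the tool's x, y, z in m, then the opening in per cent of the stroke, from 0 (shut) to 100 (fully open). A call has 1 to 10 rows; each row shifts and turns the commanded pose from where the row before left it, along the tool's axes as they then stand; what a row does not reach is not made up. A row lasts 1/8 s, in which the tool goes at most 62.5 mm and 10.7 degrees, less where a joint would pass 70% of its speed; a pose out of reach is approached as far as the arm can. A call is refused whole if a number of a shift passes 0.0625 or a number of a turn 0.188, either way. A call with a gripper value outside its range is refused whole. The fingers move at their own pace and stop on an object; FORCE is the grip in N (left out, the last holds). Time passes only in rows, so rows that do not move let the fingers close. It gives the time, the measured TCP pose, the force, the opening and the grip force at its end, in the units of the state.
- observe(): the state, without advancing time (a new reading comes with each control period).
- optics.get_image(name): name is "side" or "top" or "wrist"; returns a dict with "pixels" (420x560x3 uint8, red, green, blue), "mtx" (3x3 intrinsics, pixels), "rvec" (rotation vector, rad) and "tvec" (3), from world to camera coordinates, as OpenCV has them. Camera axes: x right, y down, z forward; pixel columns grow to the right and rows downward; lengths in m; the calibration is good to about 2 mm. A picture is of the moment at which its call begins. There is no depth.
- job.close_job(): hands the job in; it is judged then, once.
The state is a dict: "time_s": time; "q": joint angles; "qvel": joint speeds; "joint_efforts": joint torques, N m; "position": TCP position; "tool_rot": TCP orientation; "ft_force": force on the tool from outside, world axes, zero at the start; "wrist_torque": the same for the moment, N m; "grip_width": finger opening in m; "gripper_force": force on a finger pad.
Only numpy, scipy, OpenCV 4.12 (cv2) and the standard library are available. Lean on these libraries where they do the work, as an engineer would, in place of code of your own. Each camera call takes 0.05 s, during which the arm holds its last target. There are 200 camera calls.

## Working session

There is one attempt and no reset: what is moved stays moved. The work goes in short steps, Python scripts to look and compute and a shell command to move; the robot and the scene stay as the last step left them, time stands still between calls to the robot, and variables do not carry over. Pictures are saved under pics/ and viewed, at most 10 in all, crops included, and the job is handed in when it is done.

```bash
mkdir -p pics; cat > h.py <<'E'
import numpy as np, cv2, pickle
from rig import observe, optics, job, env
def snap(n,f):
    im=optics.get_image(n); pickle.dump(im,open(f'pics/{f}.pkl','wb'))
    cv2.imwrite(f'pics/{f}.png',im['pixels'][:,:,::-1]); return im
def load(f): return pickle.load(open(f'pics/{f}.pkl','rb'))
def proj(im,P):
    return cv2.projectPoints(np.atleast_2d(np.float64(P)),np.float64(im['rvec']),np.float64(im['tvec']),np.float64(im['mtx']),None)[0].reshape(-1,2)
def ray(im,uv):
    R=cv2.Rodrigues(np.float64(im['rvec']))[0]; c=-R.T@np.float64(im['tvec']).reshape(3)
    d=R.T@np.linalg.inv(im['mtx'])@np.array([uv[0],uv[1],1.]); return c,d/np.linalg.norm(d)
def atz(im,uv,z):
    c,d=ray(im,uv); return c+d*(z-c[2])/d[2]
def tri(obs):
    A=np.zeros((3,3));b=np.zeros(3)
    for im,uv in obs:
        c,d=ray(im,uv);M=np.eye(3)-np.outer(d,d);A+=M;b+=M@c
    p=np.linalg.solve(A,b); return p
E
python3 - <<'E'
from h import *
a=snap('top','top0');b=snap('side','side0')
cv2.imwrite('pics/both0.png',cv2.resize(np.hstack([a['pixels'],b['pixels']])[:,:,::-1],(800,300)))
for i in (a,b): print(ray(i,(280,210)))
s=observe();print(s['time_s'],s['grip_width'],env.tcp_to_grasp,s['ft_force'],np.round(s['tool_rot'],3))
E
```

```text
(array([ 0.29079099, -0.08675861,  1.32800374]), array([ 0.15391844, -0.00440162, -0.98807375]))
(array([0.23385219, 0.46725324, 0.8160893 ]), array([ 0.26156331, -0.59407992, -0.76069289]))
0.1 0.08538112219707936 0.0187 [-0.22676233 -0.0064046  -0.35448277] [[-0.9    0.436 -0.001]
 [ 0.436  0.9   -0.001]
 [ 0.    -0.001 -1.   ]]
```

View pics/top0.png

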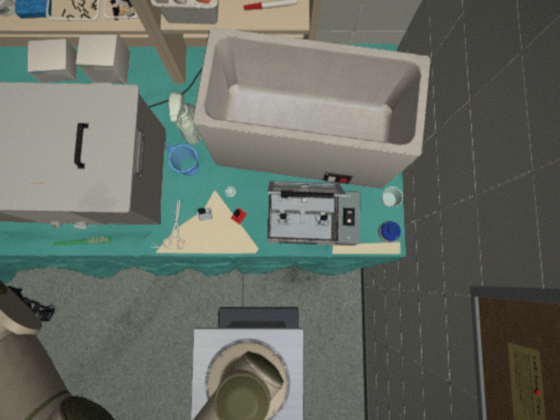

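View pics/side0.png

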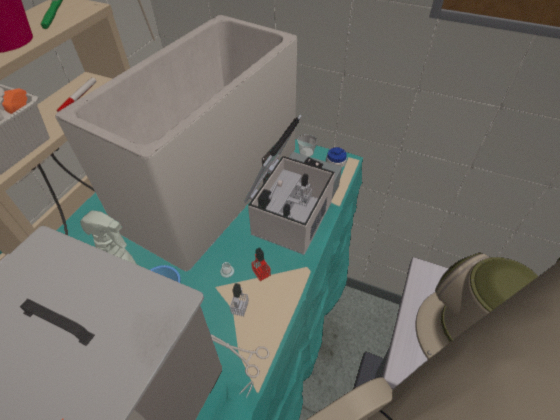

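```bash
python3 - <<'E'
from h import *
a=load('top0')['pixels'][:,:,::-1];b=load('side0')['pixels'][:,:,::-1]
# top: x190-370,y170-250 x4.4 ; two-row composite
t1=cv2.resize(a[172:250,258:368],None,fx=7,fy=7,interpolation=cv2.INTER_CUBIC)
cv2.imwrite('pics/t1.png',t1)
s=cv2.resize(b[110:320,220:370],None,fx=2.85,fy=2.85,interpolation=cv2.INTER_CUBIC)
t2=cv2.resize(a[190:240,190:255],None,fx=5,fy=5,interpolation=cv2.INTER_CUBIC)
o=np.zeros((600,800,3),np.uint8);o[:s.shape[0],:s.shape[1]]=s[:600];o[:250,440:765]=t2
cv2.imwrite('pics/s1.png',o)
E
```

```text
(no output)
```

View pics/t1.png

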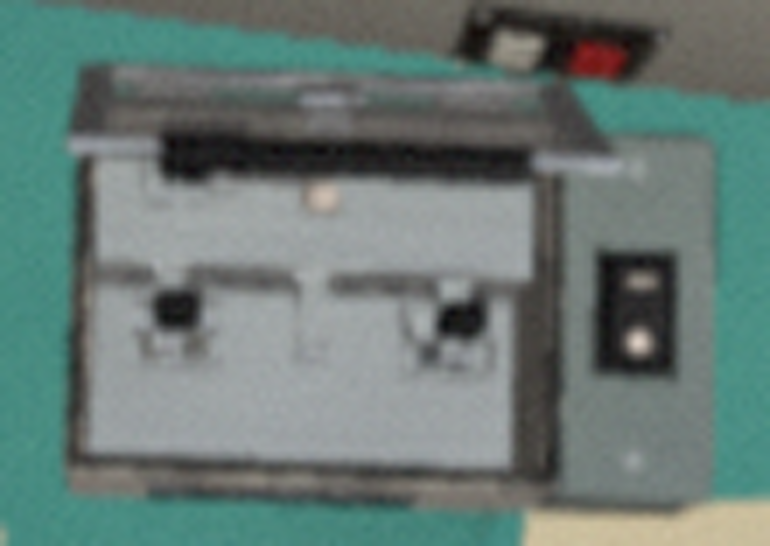

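View pics/s1.png

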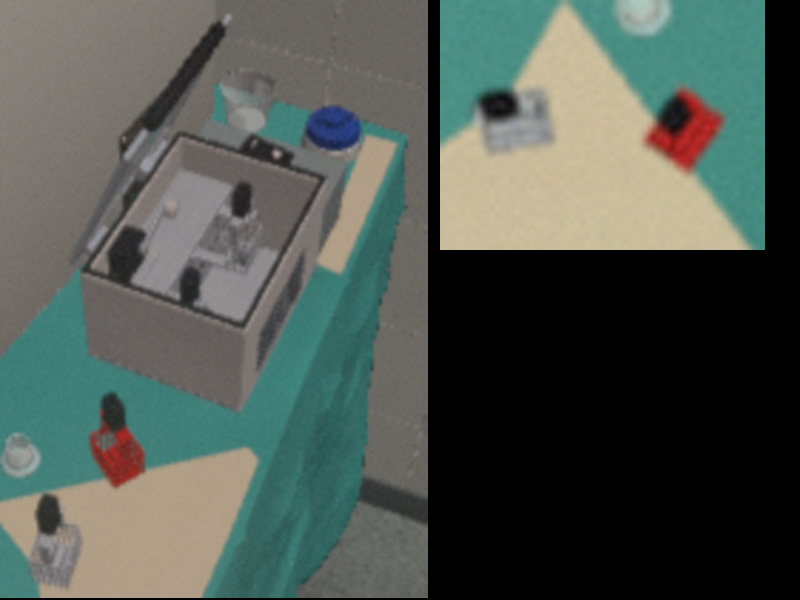

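```bash
cat >> h.py <<'E'
from scipy.optimize import least_squares
def t1(x,y): return ((x+.5)/7-.5+258,(y+.5)/7-.5+172)
def s1(x,y): return ((x+.5)/2.85-.5+220,(y+.5)/2.85-.5+110)
def t2(x,y): return ((x-440+.5)/5-.5+190,(y+.5)/5-.5+190)
E
python3 - <<'E'
from h import *
T=load('top0');S=load('side0')
H=.118
o=[(T,t1(178,308),(-.007,.058,.112),'Lg'),(T,t1(462,316),(-.007,-.058,.112),'Rg'),(T,t1(321,198),(.036,0,.128),'rol'),
(T,t1(315,358),(-.022,0,.085),'hook'),(T,t1(70,470),(-.076,.098,H),'FL'),(T,t1(556,472),(-.076,-.098,H),'FR'),
(T,t1(348,158),(.016,0,.278),'bar'),(T,t1(715,505),(None,),'pod'),
(S,s1(88,270),(.076,.098,H),'sBL'),(S,s1(243,325),(-.076,.098,H),'sFL'),(S,s1(326,178),(-.076,-.098,H),'sFR'),(S,s1(182,134),(.076,-.098,H),'sBR'),
(S,s1(170,208),(.036,0,.122),'srol'),(S,s1(190,270),(-.007,.058,.11),'sLg'),(S,s1(242,186),(-.007,-.058,.11),'sRg'),(S,s1(240,408),(-.076,.098,0),'sFLb'),(S,s1(92,353),(.076,.098,0),'sBLb')]
o=[q for q in o if len(q[2])==3]
def W(p,P):
    c,s=np.cos(p[2]),np.sin(p[2]);P=np.array(P);return np.array([p[0]+c*P[0]-s*P[1],p[1]+s*P[0]+c*P[1],P[2]])
def res(p): return np.concatenate([proj(i,W(p,P))[0]-uv for i,uv,P,n in o])
r=least_squares(res,[.5,-.1,0],loss='soft_l1');p=r.x;print(p)
for (i,uv,P,n),e in zip(o,res(p).reshape(-1,2)): print(n,np.round(e,1))
R=np.array([[np.cos(p[2]),-np.sin(p[2])],[np.sin(p[2]),np.cos(p[2])]])
loc=lambda q:np.r_[R.T@(q[:2]-p[:2]),q[2]]
tr=lambda a,b:tri([(T,a),(S,b)])
for n,a,b in [('roller',t1(321,198),s1(170,208)),('Lgtop',t1(178,306),s1(191,268)),('Rgtop',t1(462,316),s1(242,184)),('rocker',t1(637,312),s1(267,150)),('bas_top',t2(498,103),s1(49,500)),('bin centre',t2(515,125),s1(57,550))]:
    q=tr(a,b);print(n,np.round(q,4),np.round(loc(q),4),np.round(proj(T,q)[0]-a,1))
for uv in [(637,255),(637,370),(600,312),(674,312),(640,280),(637,342)]: print('rk',np.round(loc(atz(T,t1(*uv),.095)),4))
print('bastop z=.095',atz(T,t2(498,103),.095),atz(S,s1(49,500),.095))
for uv in [(484,153),(553,143),(545,90)]: print('bin top',atz(T,t2(*uv),.034)) 
E
```

```text
[ 0.47255894 -0.15814569 -0.03683464]
Lg [-0.2 -1.1]
Rg [ 0.9 -0.6]
rol [ 1.  -0.8]
hook [ 0.3 -0.9]
FL [-0.3 -0.3]
FR [1.7 2.2]
bar [0.6 1.9]
sBL [-3.1  0.3]
sFL [1.2 2.1]
sFR [ 1.4 -0.5]
sBR [-1.3 -1.5]
srol [ 0.8 -0.6]
sLg [-0.4  2.1]
sRg [0.1 0.9]
sFLb [0.3 2. ]
sBLb [-1.3  0.9]
roller [ 0.5083 -0.1568  0.1222] [0.0357 0.0027 0.1222] [-0.1 -0.4]
Lgtop [ 0.465  -0.1002  0.1208] [-0.0097  0.0576  0.1208] [-0.1 -0.3]
Rgtop [ 0.4617 -0.2123  0.1192] [-0.0089 -0.0546  0.1192] [-0.1 -0.4]
rocker [ 0.4647 -0.2852  0.0984] [-0.0032 -0.1272  0.0984] [0.  0.2]
bas_top [0.482  0.13   0.0979] [-0.0012  0.2883  0.0979] [-0.1 -0.2]
bin centre [0.4806 0.1324 0.0253] [-0.0027  0.2907  0.0253] [-0.1 -0.4]
rk [ 0.0212 -0.1273  0.095 ]
rk [-0.0256 -0.1279  0.095 ]
rk [-0.0027 -0.1127  0.095 ]
rk [-0.0015 -0.1425  0.095 ]
rk [ 0.011  -0.1287  0.095 ]
rk [-0.0143 -0.1278  0.095 ]
bastop z=.095 [0.48179069 0.13030917 0.095     ] [0.48364312 0.12877685 0.095     ]
bin top [0.46133747 0.14841688 0.034     ]
bin top [0.46738769 0.10782474 0.034     ]
bin top [0.49910877 0.11339873 0.034     ]
```

```bash
cat >> h.py <<'E'
from scipy.spatial.transform import Rotation as Ro
D=np.array([.4726,-.1581,-.0368])
def W(P,d=None):
    d=D if d is None else d
    c,s=np.cos(d[2]),np.sin(d[2]);return np.array([d[0]+c*P[0]-s*P[1],d[1]+s*P[0]+c*P[1],P[2]])
def Rt(psi,phi): # tool y = yawed y, z forward-down tilted phi(deg) from vertical
    f=np.radians(phi); R0=np.array([[-1,0,0],[0,1,0],[0,0,-1.]]).T
    return Ro.from_euler('z',psi).as_matrix()@Ro.from_euler('y',-f).as_matrix()@R0
def plan(p,R):
    s=observe();C=np.array(s['tool_rot']);dv=Ro.from_matrix(C.T@R).as_rotvec();d=p-np.array(s['position'])
    print('t',round(s['time_s'],2),'pos',np.round(s['position'],4),'rotvec',np.round(dv,4),'shift in target axes',np.round(R.T@d,4),'in current axes',np.round(C.T@d,4))
E
python3 - <<'E'
from h import *
R=Rt(D[2],45);print(np.round(R,3))
plan(W((-.062,0,.242)),R)
E
```

```text
[[-0.707  0.037  0.707]
 [ 0.026  0.999 -0.026]
 [-0.707  0.    -0.707]]
t 0.1 pos [0.2395 0.4948 0.2308] rotvec [-0.1637 -0.7745 -0.392 ] shift in target axes [-0.1458 -0.6439  0.1299] in current axes [-0.4376 -0.5111 -0.0107]
```

```bash
python3 -m jog '[[-0.0327,-0.1549,-0.0784,0,0,0,0],[-0.0327,-0.1549,-0.0784,0,0,0,0],[-0.0327,-0.1549,-0.0784,0,0,0,0],[-0.0327,-0.1549,-0.0784,0,0,0,0],[-0.0327,-0.1549,-0.0784,0,0,0,0],[0,0,0,-0.013,-0.057,0.012,0],[0,0,0,-0.013,-0.057,0.012,0],[0,0,0,-0.013,-0.057,0.012,0]]'
python3 - <<'E'
from h import *
plan(W((-.062,0,.242)),Rt(D[2],45))
E
```

```text
time_s: 1.1
position: [0.2862, 0.3207, 0.233]
tool_rot: [[-0.706, 0.036, 0.707], [0.025, 0.999, -0.025], [-0.708, 0.0, -0.707]]
ft_force: [1.6, 0.6, -0.1]
grip_width: -0.0001
gripper_force: 0.0
t 1.1 pos [0.2862 0.3207 0.233 ] rotvec [0.0011 0.0006 0.0006] shift in target axes [-0.1067 -0.4716  0.094 ] in current axes [-0.1064 -0.4718  0.0936]
```

```bash
python3 -m jog '[[0,0,0,-0.012,-0.053,0.0105,0],[0,0,0,-0.012,-0.053,0.0105,0],[0,0,0,-0.012,-0.053,0.0105,0],[0,0,0,-0.012,-0.053,0.0105,0],[0,0,0,-0.012,-0.053,0.0105,0],[0,0,0,-0.012,-0.053,0.0105,0],[0,0,0,-0.012,-0.053,0.0105,0],[0,0,0,-0.012,-0.053,0.0105,0],[0,0,0,-0.011,-0.047,0.0095,0],[0,0,0,0,0,0,0]]'
python3 - <<'E'
from h import *
plan(W((-.062,0,.242)),Rt(D[2],45))
w=snap('wrist','w1');print(ray(w,(280,210)));S=snap('side','side1')
cv2.imwrite('pics/w1.png',cv2.resize(w['pixels'][:,:,::-1],(800,600),interpolation=cv2.INTER_CUBIC))
E
```

```text
time_s: 2.35
position: [0.3567, 0.0234, 0.2198]
tool_rot: [[-0.776, 0.052, 0.628], [0.038, 0.999, -0.036], [-0.629, -0.004, -0.777]]
ft_force: [0.3, 0.0, -0.1]
grip_width: -0.0002
gripper_force: 0.0
t 2.35 pos [0.3567 0.0234 0.2198] rotvec [-0.0132 -0.1046 -0.0085] shift in target axes [-0.0584 -0.1771  0.0271] in current axes [-0.0626 -0.1762  0.0231]
(array([0.21312534, 0.03066773, 0.28842954]), array([ 0.81541485, -0.04882316, -0.57681445]))
```

View pics/w1.png

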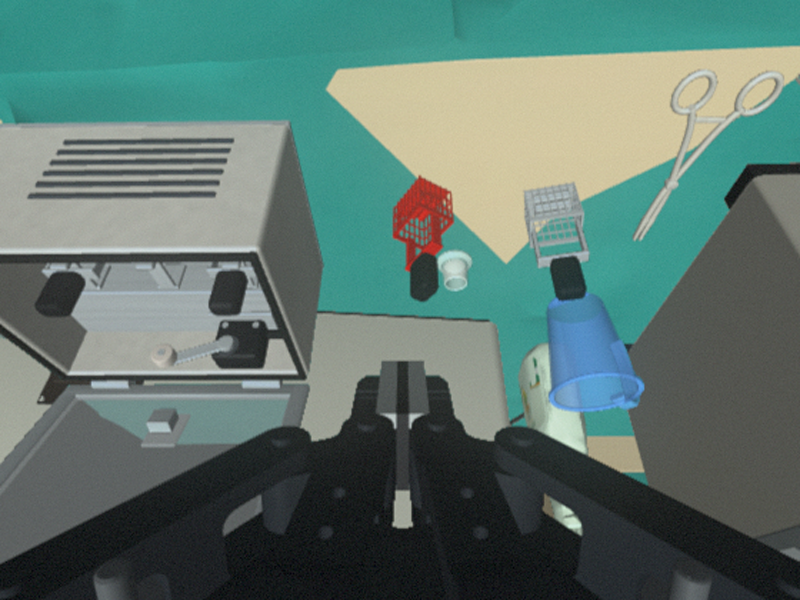

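```bash
cat > fit.py <<'E'
from h import *
T=load('top0');S=load('side0');w=load('w1')
k=lambda x,y:((x+.5)*.7-.5,(y+.5)*.7-.5)
H=.118
o=[(w,k(258,250),(-.076,.098,H),'wFL'),(w,k(309,381),(.076,.098,H),'wBL'),(w,k(290,122),(-.076,.098,0),'wFLb'),(w,k(323,265),(.076,.098,0),'wBLb'),(w,k(163,354),(.033,0,.120),'wrol'),
(w,k(2,330),None,''),
(T,t1(178,308),(-.007,.058,.112),'Lg'),(T,t1(462,316),(-.007,-.058,.112),'Rg'),(T,t1(321,198),(.036,0,.128),'rol'),
(T,t1(315,358),(-.022,0,.085),'hook'),(T,t1(70,470),(-.076,.098,H),'FL'),
(S,s1(243,325),(-.076,.098,H),'sFL'),(S,s1(326,178),(-.076,-.098,H),'sFR'),(S,s1(182,134),(.076,-.098,H),'sBR'),
(S,s1(170,208),(.036,0,.122),'srol'),(S,s1(240,408),(-.076,.098,0),'sFLb'),(S,s1(92,353),(.076,.098,0),'sBLb')]
o=[q for q in o if q[2]]
for name,oo in (('wrist',o[:5]),('all',o)):
    res=lambda p:np.concatenate([proj(i,W(P,p))[0]-uv for i,uv,P,n in oo])
    r=least_squares(res,[.47,-.15,0],loss='soft_l1');print(name,np.round(r.x,4))
    print([(q[3],*np.round(e,1)) for q,e in zip(oo,res(r.x).reshape(-1,2))])
print('roller',np.round(tri([(w,k(163,354)),(T,t1(321,198)),(S,s1(170,208))]),4))
print('lg',np.round(tri([(w,k(228,303)),(T,t1(178,306)),(S,s1(191,268))]),4))
print('baskettop',np.round(tri([(w,k(570,295)),(T,t2(498,103)),(S,s1(49,500))]),4))
# basket fit: x,y,yaw
b=[(w,k(525,188),(-.015,.019,.034)),(w,k(578,184),(-.015,-.019,.034)),(w,k(537,265),(0,.018,.060)),(w,k(589,260),(0,-.018,.060)),(w,k(570,290),(0,0,.095)),
(T,t2(484,153),(-.015,.019,.034)),(T,t2(553,143),(-.015,-.019,.034)),(T,t2(545,90),(.015,-.019,.034)),(T,t2(498,103),(0,0,.095)),(S,s1(49,500),(0,0,.095))]
E
python3 fit.py
python3 - <<'E'
from h import *
w=load('w1')['pixels'][:,:,::-1]
a=cv2.resize(w[115:215,355:455],None,fx=4,fy=4,interpolation=cv2.INTER_CUBIC)
b=cv2.resize(w[165:285,0:225],None,fx=3.5,fy=3.5,interpolation=cv2.INTER_CUBIC)
o=np.zeros((600,800,3),np.uint8);o[:400,:400]=a
b=cv2.resize(w[170:270,30:135],None,fx=3.8,fy=3.8,interpolation=cv2.INTER_CUBIC);o[:380,401:800]=b[:,:399]
cv2.imwrite('pics/w1c.png',o)
E
```

```text
wrist [ 0.4787 -0.1586 -0.0346]
[('wFL', np.float64(0.4), np.float64(1.9)), ('wBL', np.float64(-0.5), np.float64(-2.5)), ('wFLb', np.float64(-0.5), np.float64(-0.3)), ('wBLb', np.float64(-0.0), np.float64(-0.9)), ('wrol', np.float64(0.4), np.float64(0.1))]
all [ 0.4756 -0.1579 -0.0397]
[('wFL', np.float64(0.8), np.float64(-0.4)), ('wBL', np.float64(-0.8), np.float64(-3.5)), ('wFLb', np.float64(-0.1), np.float64(-2.7)), ('wBLb', np.float64(-0.2), np.float64(-2.2)), ('wrol', np.float64(-0.5), np.float64(-1.4)), ('Lg', np.float64(-0.3), np.float64(-2.2)), ('Rg', np.float64(0.8), np.float64(-1.7)), ('rol', np.float64(0.9), np.float64(-1.9)), ('hook', np.float64(0.2), np.float64(-1.9)), ('FL', np.float64(-0.4), np.float64(-1.5)), ('sFL', np.float64(-0.2), np.float64(1.8)), ('sFR', np.float64(0.3), np.float64(-0.7)), ('sBR', np.float64(-2.2), np.float64(-1.8)), ('srol', np.float64(-0.3), np.float64(-0.9)), ('sFLb', np.float64(-1.0), np.float64(1.7)), ('sBLb', np.float64(-2.4), np.float64(0.5))]
roller [ 0.5082 -0.1572  0.122 ]
lg [ 0.4662 -0.101   0.112 ]
baskettop [0.482  0.13   0.0976]
```

View pics/w1c.png

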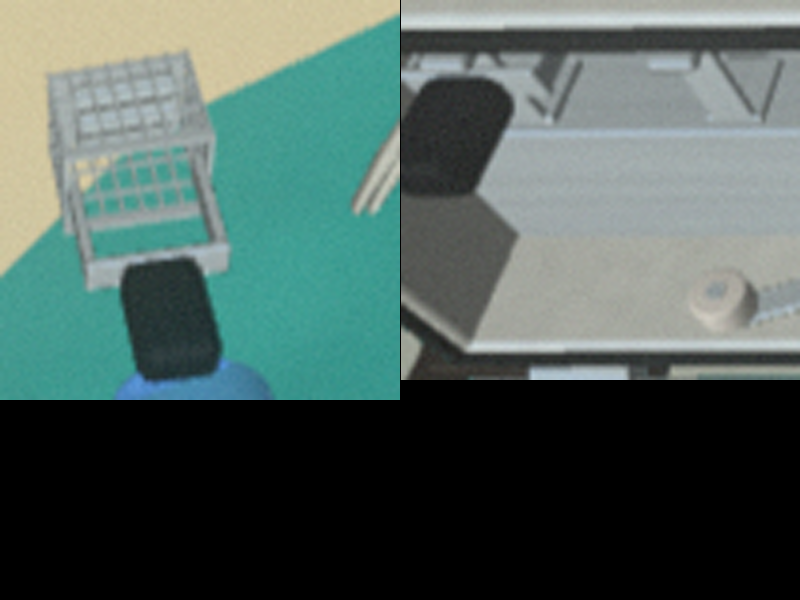

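```bash
python3 - <<'E'
from h import *
T=load('top0');S=load('side0');w=load('w1')
c=lambda x,y:((x+.5)/4-.5+355,(y+.5)/4-.5+115)
b=[(w,c(48,72),(-.015,-.019,0)),(w,c(187,52),(-.015,.019,0)),(w,c(60,150),(-.015,-.019,.034)),(w,c(213,132),(-.015,.019,.034)),(w,c(229,270),(-.005,.018,.063)),(w,c(88,290),(-.005,-.018,.063)),(w,c(229,245),(-.005,.018,.06)),(w,c(85,262),(-.005,-.018,.06)),(w,c(180,376),(-.005,0,.095)),
(T,t2(484,153),(-.015,.019,.034)),(T,t2(553,143),(-.015,-.019,.034)),(T,t2(545,90),(.015,-.019,.034)),(T,t2(498,103),(0,0,.095)),(S,s1(49,500),(0,0,.095))]
for oo in (b[:9],b):
    res=lambda p:np.concatenate([proj(i,W(P,p))[0]-uv for i,uv,P in oo])
    r=least_squares(res,[.48,.13,.16],loss='soft_l1');print(np.round(r.x,4));print(np.round(res(r.x).reshape(-1,2),1).tolist())
d=(.474,-.158,-.037)
plan(W((-.055,0,.235),d),Rt(d[2],45))
plan(W((.042,0,.145),d),Rt(d[2],45))
E
```

```text
[0.4882 0.1326 0.1542]
[[-0.2, 1.0], [0.1, 0.8], [1.3, 3.3], [0.2, 2.7], [0.2, -4.5], [-0.7, -5.0], [-0.5, -0.4], [-0.4, -0.2], [0.3, -3.6]]
[0.4869 0.1319 0.1324]
[[-0.3, -0.3], [0.1, 0.0], [1.2, 2.1], [0.1, 2.0], [-0.0, -5.1], [-1.0, -6.0], [-0.7, -1.1], [-0.7, -1.3], [0.1, -4.4], [-0.0, -2.7], [-1.1, -2.4], [-0.5, -1.7], [-0.5, -1.8], [-2.1, 0.7]]
t 2.45 pos [0.3558 0.0262 0.2194] rotvec [-0.0089 -0.1057 -0.0054] shift in target axes [-0.0605 -0.1797  0.0384] in current axes [-0.0653 -0.1791  0.0333]
t 2.45 pos [0.3558 0.0262 0.2194] rotvec [-0.0089 -0.1057 -0.0054] shift in target axes [-0.0655 -0.1797  0.1706] in current axes [-0.0842 -0.1778  0.1643]
```

```bash
python3 -m jog '[[0,-0.0105,0,-0.006,-0.02,0.003,0],[0,-0.0105,0,-0.006,-0.02,0.003,0],[0,-0.0105,0,-0.006,-0.02,0.004,0],[0,-0.0105,0,-0.006,-0.02,0.004,0],[0,-0.0105,0,-0.006,-0.02,0.004,0],[0,-0.0105,0,-0.006,-0.02,0.004,0],[0,-0.0105,0,-0.006,-0.02,0.004,0],[0,-0.0105,0,-0.006,-0.02,0.004,0],[0,-0.0105,0,-0.006,-0.02,0.004,0],[-0.009,-0.0105,-0.005,0,0,0,0]]'
python3 - <<'E'
from h import *
d=(.474,-.158,-.037)
plan(W((-.055,0,.235),d),Rt(d[2],45))
plan(W((.042,0,.145),d),Rt(d[2],45)); print(observe()['q'],observe()['ft_force'])
E
```

```text
time_s: 3.7
position: [0.4262, -0.1418, 0.2521]
tool_rot: [[-0.728, 0.055, 0.683], [0.04, 0.998, -0.038], [-0.684, -0.0, -0.729]]
ft_force: [-0.0, 0.6, -0.4]
grip_width: -0.0001
gripper_force: 0.0
t 3.7 pos [ 0.4262 -0.1418  0.2521] rotvec [-0.0127 -0.0322 -0.0126] shift in target axes [ 0.0168 -0.0145  0.0075] in current axes [ 0.0164 -0.0146  0.0082]
t 3.7 pos [ 0.4262 -0.1418  0.2521] rotvec [-0.0127 -0.0322 -0.0126] shift in target axes [ 0.0118 -0.0145  0.1397] in current axes [ 0.0072 -0.0128  0.1402]
[ -52.34378999   -3.16250265  115.05997361   45.42072703   46.61271607
 -165.09008626] [-0.03956387  0.62114492 -0.3693334 ]
```

```bash
sed -i 's/^D=.*/D=np.array([.474,-.158,-.037])/' h.py; python3 - <<'E'
from h import *
plan(W((-.030,0,.22)),Rt(-.17,40))
plan(W((.043,-.002,.15)),Rt(-.17,40))
E
```

```text
t 3.7 pos [ 0.4262 -0.1418  0.2521] rotvec [0.0762 0.0551 0.0864] shift in target axes [ 0.0052 -0.0119  0.0376] in current axes [ 0.0084 -0.0141  0.0362]
t 3.7 pos [ 0.4262 -0.1418  0.2521] rotvec [0.0762 0.0551 0.0864] shift in target axes [-0.0054 -0.0042  0.1379] in current axes [ 0.003  -0.0148  0.1372]
```

```bash
python3 -m jog '[[0.026,0.018,0.029,0.003,-0.005,0.01,0],[0.025,0.018,0.029,0.003,-0.005,0.01,0],[0.025,0.019,0.028,0.002,-0.004,0.01,0],[0,0,0,-0.001,0,0.015,0],[0,0,0,-0.001,0,0.015,0],[0,0,0,0,0,0,0]]'
python3 - <<'E'
from h import *
plan(W((.043,-.002,.15)),Rt(-.17,40)); print(np.round(observe()['q'],1))
E
```

```text
time_s: 4.45
position: [0.4588, -0.1593, 0.2019]
tool_rot: [[-0.756, 0.168, 0.633], [0.13, 0.986, -0.107], [-0.642, 0.001, -0.767]]
ft_force: [-0.1, 0.6, -0.4]
grip_width: -0.0002
gripper_force: 0.0
t 4.45 pos [ 0.4588 -0.1593  0.2019] rotvec [ 0.0017 -0.0013  0.0002] shift in target axes [-0.0108  0.0076  0.0768] in current axes [-0.0109  0.0075  0.0768]
[ -45.3    5.4  114.8   43.    33.3 -156.7]
```

```bash
python3 -m jog '[[0,0,0,-0.002,0.0015,0.0155,0],[0,0,0,-0.002,0.0015,0.0155,0],[0,0,0,-0.002,0.0015,0.0155,0],[0,0,0,-0.002,0.0015,0.0155,0],[0,0,0,-0.003,0.0015,0.015,0],[0,0,0,0,0,0,0],[0,0,0,0,0,0,0]]'
python3 - <<'E'
from h import *
plan(W((.043,-.002,.15)),Rt(-.17,40)); s=observe();print(np.round(s['q'],1),s['ft_force'])
R=np.array(s['tool_rot']);print('1mm down in tool axes',R.T@[0,0,-1])
S=snap('side','side2');w=snap('wrist','w2')
a=cv2.resize(S['pixels'][130:270,220:360,::-1],(400,400),interpolation=cv2.INTER_CUBIC)
b=cv2.resize(w['pixels'][200:360,200:360,::-1],(400,400),interpolation=cv2.INTER_CUBIC)
b=cv2.resize(w['pixels'][60:340,140:420,::-1],(400,400),interpolation=cv2.INTER_CUBIC)
cv2.imwrite('pics/p2.png',np.hstack([a,b]))
E
```

```text
time_s: 5.32
position: [0.517, -0.1633, 0.1508]
tool_rot: [[-0.755, 0.17, 0.634], [0.13, 0.985, -0.109], [-0.643, -0.0, -0.766]]
ft_force: [-0.7, -0.7, -0.6]
grip_width: -0.0
gripper_force: 0.0
t 5.33 pos [ 0.517  -0.1633  0.1508] rotvec [-0.0007  0.0003 -0.0007] shift in target axes [0.0008 0.0017 0.0004] in current axes [0.0008 0.0017 0.0004]
[ -39.    16.1  112.2   51.1   23.8 -161.7] [-0.74141282 -0.70167471 -0.60766383]
1mm down in tool axes [6.43007126e-01 4.82314188e-05 7.65860192e-01]
```

View pics/p2.png

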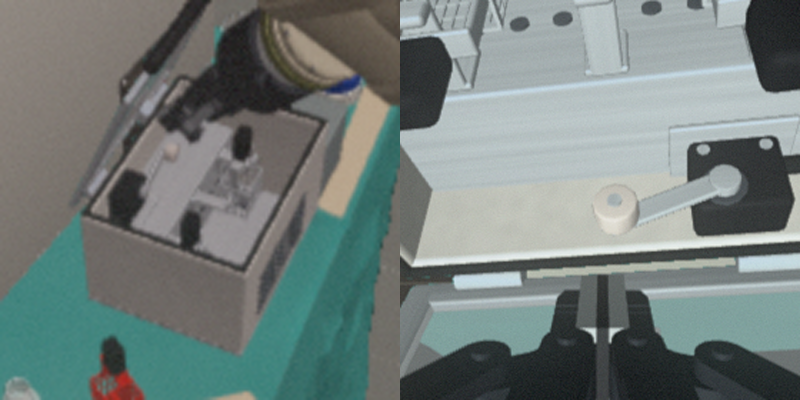

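```bash
python3 - <<'E'
from h import *
w1=load('w1');w2=load('w2')
k=lambda x,y:((x+.5)*.7-.5,(y+.5)*.7-.5)
m=lambda x,y:((x-400+.5)*.7-.5+140,(y+.5)*.7-.5+60)
c=lambda x,y:((x-401+.5)/3.8-.5+30,(y+.5)/3.8-.5+170)
q=tri([(w1,c(717,293)),(w2,m(614,201))]);print('roller front face ctr',q)
dinv=lambda q:np.round(np.r_[Ro.from_euler('z',-D[2]).as_matrix()[:2,:2]@(q[:2]-D[:2]),q[2]],4)
print(dinv(q))
print('z=.12:',[dinv(atz(w2,m(614,201),.12)),dinv(atz(w1,c(717,293),.12))])
# hook lip front bottom/top edges in w2: lip top edge
for uv in [(584,73),(627,72),(605,75),(608,72)]: print('lip',dinv(atz(w2,m(*uv),.085)))
# ledge front top edge line
for uv in [(450,97),(650,72),(670,70)]: print('ledge',dinv(atz(w2,m(*uv),.080)))
# left grip, right grip tops: bottoms in image
for uv in [(418,126),(782,90)]: print('grip edge',dinv(atz(w2,m(*uv),.112)))
print('rear rim',dinv(atz(w2,m(420,265),.118)),dinv(atz(w2,m(780,238),.118)))
print('tip',proj(w2,observe()['position']),m(602,275))
E
```

```text
roller front face ctr [ 0.50461766 -0.15753049  0.1223488 ]
[0.0306 0.0016 0.1223]
z=.12: [array([0.0331, 0.0012, 0.12  ]), array([ 0.0356, -0.0011,  0.12  ])]
lip [ 0.0058 -0.0056  0.085 ]
lip [0.0074 0.009  0.085 ]
lip [0.0076 0.0014 0.085 ]
lip [0.0065 0.0026 0.085 ]
ledge [ 0.0142 -0.0578  0.08  ]
ledge [0.0125 0.0169 0.08  ]
ledge [0.0126 0.0239 0.08  ]
grip edge [-0.0028 -0.0551  0.112 ]
grip edge [-0.0027  0.053   0.112 ]
rear rim [ 0.0721 -0.0883  0.118 ] [0.0694 0.0633 0.118 ]
tip [[282.04468946 267.46286897]] (281.25, 252.35)
```

```bash
sed -i 's/^D=.*/D=np.array([.474,-.157,-.022])/' h.py; python3 -m jog '[[0,0,0,0.0032,0.002,0.0038,0],[0,0,0,0.0032,0,0.0038,0],[0,0,0,0,0,0,0]]' | egrep 'pos|ft'
for i in 1 2 3; do python3 -m jog '[[0,0,0,0.00128,0,0.00154,0],[0,0,0,0,0,0,0]]' | egrep 'pos|ft'; done
```

```text
position: [0.5173, -0.1613, 0.1404]
ft_force: [-0.3, 0.1, 0.2]
position: [0.518, -0.1613, 0.1397]
ft_force: [-0.2, -0.9, 0.5]
position: [0.5185, -0.161, 0.1385]
ft_force: [0.5, 0.0, 0.2]
position: [0.5189, -0.1608, 0.1372]
ft_force: [0.1, 0.5, 0.1]
```

```bash
for i in 1 2; do python3 -m jog '[[0,0,0,0.00128,0,0.00154,0],[0,0,0,0,0,0,0]]' | egrep 'pos|ft'; done; python3 - <<'E'
from h import *
s=observe();print(np.round(s['q'],2),np.round(s['tool_rot'],3),s['ft_force'],s['joint_efforts'])
w=snap('wrist','w3')
E
```

```text
position: [0.5194, -0.1607, 0.136]
ft_force: [-0.2, 0.0, 0.4]
position: [0.5198, -0.1605, 0.1348]
ft_force: [0.8, 0.4, 0.3]
[ -38.16   17.99  112.99   54.73   21.64 -165.21] [[-0.759  0.173  0.628]
 [ 0.133  0.985 -0.111]
 [-0.638 -0.    -0.77 ]] [0.78310777 0.38295796 0.30176354] [ 1.18182303e-02 -3.31092846e+01 -1.51397771e+01  6.59102350e-01
 -4.83615473e-01 -1.24241278e-04]
```

```bash
python3 -m jog '[[0,0,0.08,0,0,0,0],[0,0,0.08,0,0,0,0],[0,0,0,0,0,0,0]]'
python3 - <<'E'
from h import *
s=observe();print(np.round(s['q'],2),s['ft_force'])
R=np.array(s['tool_rot'])
q=W((.043,0,.134));print('to',R.T@(q-np.array(s['position'])),'down',R.T@[0,0,-1])
E
```

```text
time_s: 7.48
position: [0.5198, -0.1605, 0.1349]
tool_rot: [[-0.722, 0.291, 0.628], [0.287, 0.951, -0.111], [-0.63, 0.101, -0.77]]
ft_force: [-0.1, -0.3, -0.3]
grip_width: 0.0001
gripper_force: 0.0
[ -38.17   17.97  112.99   54.73   21.64 -156.08] [-0.13848963 -0.25358004 -0.2809206 ]
to [ 0.00336818  0.00155006 -0.00137622] down [ 0.62984289 -0.10057142  0.77018396]
```

```bash
python3 -m jog '[[0,0,0,0.0034,0.0015,-0.0014,0],[0,0,0,0,0,0,0],[0,0,0,0,0,0,0]]' | egrep 'pos|ft'
for i in 1 2 3; do python3 -m jog '[[0,0,0,0.0019,-0.0003,0.0023,0],[0,0,0,0,0,0,0],[0,0,0,0,0,0,0]]' | egrep 'pos|ft'; done
python3 - <<'E'
from h import *
S=snap('side','side3');w=snap('wrist','w4')
a=cv2.resize(S['pixels'][140:210,240:310,::-1],(400,400),interpolation=cv2.INTER_CUBIC)
b=cv2.resize(w['pixels'][130:290,200:360,::-1],(400,400),interpolation=cv2.INTER_CUBIC)
cv2.imwrite('pics/p3.png',np.hstack([a,b]));print(observe()['q'][5])
E
```

```text
position: [0.5169, -0.158, 0.134]
ft_force: [0.3, 0.6, 0.8]
position: [0.5171, -0.1583, 0.1311]
ft_force: [-0.7, -2.5, 1.7]
position: [0.5169, -0.1579, 0.1279]
ft_force: [0.2, -0.9, 1.9]
position: [0.5169, -0.1578, 0.1249]
ft_force: [-0.1, -1.5, 2.3]
-161.07423517403504
```

View pics/p3.png

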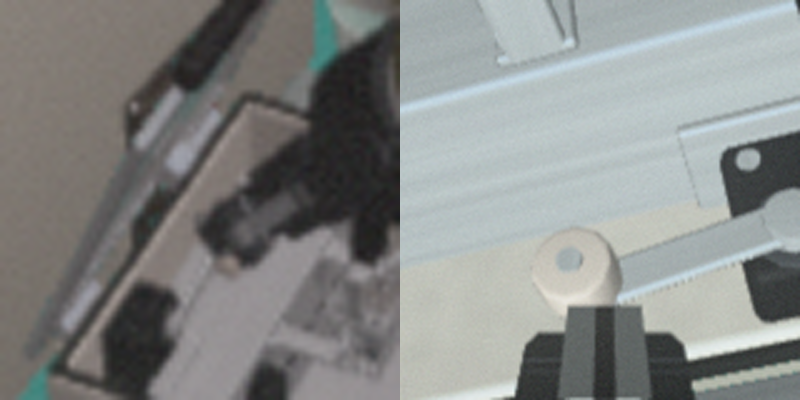

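```bash
for i in 1 2; do python3 -m jog '[[0,0,0,0.0019,-0.0003,0.0023,0],[0,0,0,0,0,0,0],[0,0,0,0,0,0,0]]' | egrep 'pos|ft'; done
python3 -m jog '[[0,0,0,0.00125,-0.0002,0.00155,0],[0,0,0,0,0,0,0],[0,0,0,0,0,0,0]]' | egrep 'pos|ft'
python3 - <<'E'
from h import *
s=observe();print(np.round(s['q'],2),s['ft_force'])
w=snap('wrist','w5');
cv2.imwrite('pics/p4.png',cv2.resize(w['pixels'][130:290,200:420,::-1],(770,560),interpolation=cv2.INTER_CUBIC))
E
```

```text
position: [0.5169, -0.1579, 0.1219]
ft_force: [-0.3, -1.7, 2.6]
position: [0.5169, -0.158, 0.119]
ft_force: [-0.0, -1.6, 2.0]
position: [0.5169, -0.1579, 0.117]
ft_force: [0.2, -1.8, 3.2]
[ -38.13   19.85  114.85   63.22   19.69 -165.08] [ 0.19977648 -1.7974018   3.23893694]
```

View pics/p4.png

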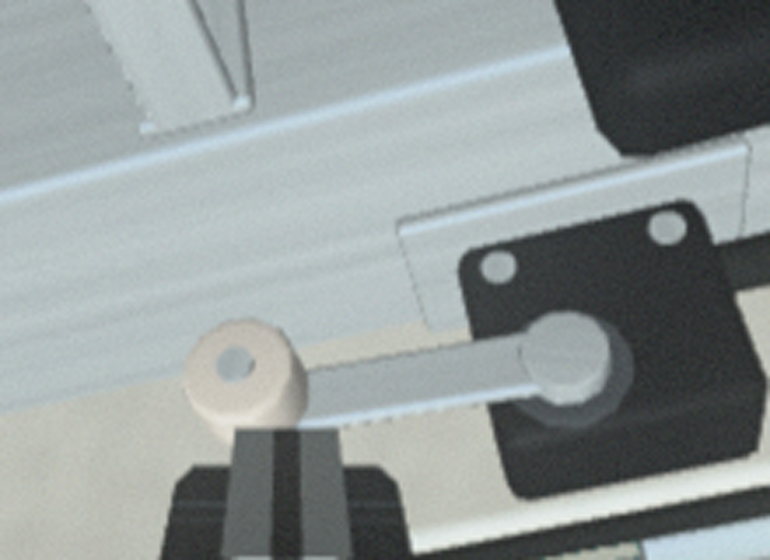

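```bash
python3 - <<'E'
from h import *
Rz=Ro.from_euler('z',-D[2]).as_matrix()
def onx(im,uv,x):
    c,d=ray(im,uv);o=np.r_[D[:2],0];c=Rz@(c-o);d=Rz@d;return np.round(c+d*(x-c[0])/d[0],4)
m2=lambda x,y:((x-400+.5)*.7-.5+140,(y+.5)*.7-.5+60)
m4=lambda x,y:((x-400+.5)/2.5-.5+200,(y+.5)/2.5-.5+130)
m5=lambda x,y:((x+.5)/3.5-.5+200,(y+.5)/3.5-.5+130)
for n,f,m,r,p in (('rest','w2',m2,(614,201),(727,181)),('mid','w4',m4,(569,260),(795,215)),('now','w5',m5,(236,364),(565,350))):
    im=load(f);a=onx(im,m(*r),.0306);b=onx(im,m(*p),.033);print(n,a,b,'ang',np.arctan2(a[2]-b[2],b[1]-a[1]))
E
```

```text
rest [0.0306 0.     0.1219] [0.033  0.0386 0.1158] ang 0.15673490877582932
mid [ 0.0306 -0.0022  0.1128] [0.033  0.0394 0.1129] ang -0.002403841523672908
now [ 0.0306 -0.0024  0.1048] [0.033  0.0391 0.1122] ang -0.1764586475681685
```

```bash
python3 -m jog '[[0,0,0.1,0,0,0,0],[0,0,0,0,0,0,0]]' | egrep 'pos|ft'; python3 - <<'E'
from h import *
print(np.array(observe()['tool_rot']).T@[0,0,-1],observe()['q'][5])
E
python3 -m jog '[[0,0,0,0.0006,-0.0002,0.0008,0],[0,0,0,0,0,0,0]]' | egrep 'pos|ft';python3 -m jog '[[0,0,0,0.0006,-0.0002,0.0008,0],[0,0,0,0,0,0,0]]' | egrep 'pos|ft';python3 -m jog '[[0,0,0,0.0006,-0.0002,0.0008,0],[0,0,0,0,0,0,0],[0,0,0,0,0,0,0]]' | egrep 'pos|ft'
```

```text
position: [0.5168, -0.1578, 0.1169]
ft_force: [0.3, -0.7, 2.3]
[ 0.61643975 -0.16315847  0.7703125 ] -159.3943445617078
position: [0.5169, -0.1579, 0.1159]
ft_force: [0.2, -1.2, 2.3]
position: [0.517, -0.158, 0.115]
ft_force: [-1.6, -0.4, 4.7]
position: [0.5172, -0.1581, 0.1147]
ft_force: [-3.3, -0.0, 10.7]
```

```bash
python3 -m jog '[[0,0,0,-0.0062,0.0016,-0.0077,0],[0,0,0,-0.0062,0.0016,-0.0077,0],[0,0,0,-0.0031,0.001,-0.0038,0],[0,0,0,-0.005,0,-0.02,0],[0,0,0,-0.005,0,-0.02,0],[0,0,0,0,0,-0.02,0],[0,0,0,0,0,-0.025,0],[0,0,0,0,0,-0.025,0],[0,0,0,0,0,-0.025,0]]' | egrep 'time|pos|ft'
python3 - <<'E'
from h import *
w=snap('wrist','w6');print(np.round(observe()['q'],1))
g=np.array([.485,.131,.090]);R=Rt(.15,25)
plan(g+R[:,2]*(.0187-.09)+[0,0,.04],R)
cv2.imwrite('pics/p5.png',cv2.resize(w['pixels'][:,:,::-1],(800,600),interpolation=cv2.INTER_CUBIC))
E
```

```text
time_s: 12.5
position: [0.4383, -0.1461, 0.2489]
ft_force: [0.4, 0.0, 0.9]
[ -46.1   -1.9  112.1   34.7   41.5 -132. ]
t 12.55 pos [ 0.4378 -0.146   0.251 ] rotvec [-0.1413  0.2766 -0.5304] shift in target axes [-0.0287  0.2668  0.0756] in current axes [0.1264 0.2474 0.0242]
```

```bash
python3 -m jog '[[0,0,0,0.015,0.035,-0.02,0],[0,0,0,0.02,0.042,0,0],[0,0,0,0.02,0.042,0,0],[-0.035,0.069,-0.133,0,0.03,0,0],[-0.035,0.069,-0.133,0,0.03,0,10],[-0.035,0.069,-0.133,0,0.03,0,20],[-0.035,0.069,-0.133,0,0.03,0,40],[0,0,0,0,0,0,55]]' | egrep 'time|pos|grip_w'
python3 - <<'E'
from h import *
g=np.array([.485,.131,.090]);R=Rt(.15,25)
plan(g+R[:,2]*(.0187-.09)+[0,0,.04],R);print(np.round(observe()['q'],1))
E
```

```text
time_s: 13.55
position: [0.4533, 0.1031, 0.2603]
grip_width: 0.0472
t 13.55 pos [0.4533 0.1031 0.2603] rotvec [ 0.0012 -0.0019  0.003 ] shift in target axes [0.0229 0.0228 0.0618] in current axes [0.0227 0.0228 0.0618]
[  -5.2    1.6  100.3    7.2   54.1 -106.9]
```

```bash
python3 -m jog '[[0,0,0,0.006,0.006,0.016,55],[0,0,0,0.006,0.006,0.016,55],[0,0,0,0.006,0.006,0.016,55],[0,0,0,0.005,0.005,0.013,55],[0,0,0,0,0,0,55]]' | egrep 'time|pos|grip_w'
cat > grip.py <<'E'
from h import *
import sys
def boxpts(p,z0,z1,hx,hy): return np.array([W((sx*hx,sy*hy,z),p) for sx in(-1,1) for sy in(-1,1) for z in(z0,z1)])
def hull(im,p,z0=.063,z1=.095,hx=.007,hy=.010):
    m=np.zeros((420,560),np.uint8);cv2.fillConvexPoly(m,cv2.convexHull(np.int32(np.round(proj(im,boxpts(p,z0,z1,hx,hy))*16))),1,shift=4);return m
def blob(im,p,pad=25,thr=70):
    m=hull(im,p);ys,xs=np.nonzero(m);x0,x1,y0,y1=xs.min()-pad,xs.max()+pad,ys.min()-pad,ys.max()+pad
    y0=max(y0,0);x0=max(x0,0)
    g=im['pixels'][y0:y1,x0:x1].max(2)<thr
    n,l,st,c=cv2.connectedComponentsWithStats(g.astype(np.uint8))
    cm=np.array([xs.mean()-x0,ys.mean()-y0])
    for i in range(1,n):
        if st[i,4]>60: print('  blob area',st[i,4],'box',st[i,:4]+[x0,y0,0,0],'ctr',np.round(c[i]+[x0,y0],1))
    print('  pred area',m.sum(),'box',xs.min(),ys.min(),xs.max()-xs.min()+1,ys.max()-ys.min()+1,'ctr',xs.mean().round(1),ys.mean().round(1))
E
python3 - <<'E'
from grip import *
w=snap('wrist','w7')
for p in [(.485,.131,.15)]: blob(w,p)
blob(load('w1'),(.485,.131,.15)); blob(load('top0'),(.485,.131,.15),12);blob(load('side0'),(.485,.131,.15),12)
E
```

```text
time_s: 14.18
position: [0.4536, 0.1249, 0.1946]
grip_width: 0.047
  blob area 721 box [273 166  25  33] ctr [285.  181.6]
  pred area 1043 box 271 162 27 39 ctr 283.9 181.1
  blob area 574 box [386 180  24  30] ctr [397.1 194.6]
  pred area 833 box 382 175 29 37 ctr 396.1 193.5
  pred area 71 box 197 206 11 9 ctr 201.9 209.9
  blob area 79 box [233 284   8  13] ctr [236.6 290.3]
  pred area 161 box 231 281 12 18 ctr 236.5 289.5
```

```bash
python3 - <<'E'
from h import *
g=np.array([.4852,.131,.090]);R=Rt(.15,25)
plan(g+R[:,2]*.0187,R)
E
```

```text
t 14.22 pos [0.4541 0.1248 0.1955] rotvec [-0.0008 -0.0017 -0.0011] shift in target axes [0.0159 0.0015 0.1277] in current axes [0.0157 0.0015 0.1277]
```

```bash
python3 -m jog '[[0,0,0,0.003,0,0.02,55],[0,0,0,0.003,0,0.02,55],[0,0,0,0.003,0.0005,0.022,55],[0,0,0,0.003,0.0005,0.022,55],[0,0,0,0.003,0.0005,0.022,55],[0,0,0,0.001,0,0.021,55],[0,0,0,0,0,0,55]]' 30 | egrep 'time|pos|ft|grip'
python3 -m jog '[[0,0,0,0,0,0,0],[0,0,0,0,0,0,0],[0,0,0,0,0,0,0],[0,0,0,0,0,0,0],[0,0,0,0,0,0,0],[0,0,0,0,0,0,0]]' 30 | egrep 'time|pos|ft|grip'
python3 - <<'E'
from h import *
g=np.array([.4852,.131,.090]);R=Rt(.15,25)
plan(g+R[:,2]*.0187,R)
E
```

```text
time_s: 15.1
position: [0.493, 0.1319, 0.0736]
ft_force: [1.0, -0.2, 0.4]
grip_width: 0.0467
gripper_force: 0.0
time_s: 15.85
position: [0.4934, 0.1324, 0.0752]
ft_force: [-2.1, -0.5, 7.3]
grip_width: 0.0194
gripper_force: 34.7
t 15.85 pos [0.4934 0.1324 0.0752] rotvec [-0.0012  0.0018  0.0001] shift in target axes [ 0.0012 -0.0001  0.0018] in current axes [ 0.0012 -0.0001  0.0017]
```

```bash
python3 -m jog '[[0,0,0,-0.0085,0,-0.018,0],[0,0,0,-0.0105,0,-0.0225,0],[0,0,0,-0.0105,0,-0.0225,0],[0,0,0,-0.0105,0,-0.0225,0],[0,0,0,-0.0105,0,-0.0225,0],[0,0,0,-0.0105,0,-0.0225,0],[0,0,0,-0.004,0,-0.009,0],[0,0,0,0,0,0,0]]' | egrep 'time|pos|ft|grip'
python3 - <<'E'
from grip import *
import grip
for f in ('w6','w1'):
    im=load(f)
    for y in (.058,-.058):
        q=W((-.007,y,0));print(f,y);  P=(q[0],q[1],D[2])
        grip.hull.__defaults__=(.080,.112,.007,.010); blob(im,P,20)
w=snap('wrist','w8');S=snap('side','side8')
print('held')
s=observe();p=np.array(s['position'])+[-.0082,-.0014,.0108];print(p)
grip.hull.__defaults__=(p[2]-.023,p[2]+.009,.007,.010);blob(w,(p[0],p[1],.15),20)
E
```

```text
time_s: 16.85
position: [0.4928, 0.1325, 0.2281]
ft_force: [0.0, -0.0, -1.3]
grip_width: 0.0192
gripper_force: 33.8
w6 0.058
  blob area 846 box [302  67  32  40] ctr [317.2  86.5]
  pred area 1191 box 301 60 39 50 ctr 320.1 84.6
w6 -0.058
  blob area 755 box [173 122  26  37] ctr [186.  140.2]
  pred area 1169 box 172 117 33 47 ctr 188.0 140.0
w1 0.058
  blob area 1009 box [126 177  72  64] ctr [171.9 211.1]
  blob area 626 box [146 190  27  30] ctr [159.5 204.4]
  pred area 964 box 146 185 33 37 ctr 162.1 203.4
w1 -0.058
  blob area 441 box [  3 178  82   7] ctr [ 43.4 180.5]
  blob area 783 box [ 24 191  35  31] ctr [ 41.4 206. ]
  blob area 70 box [  3 230  16  12] ctr [  8.9 236.5]
  pred area 1109 box 23 187 43 36 ctr 44.5 204.7
held
[0.48424136 0.13106188 0.23782369]
  blob area 4008 box [237 234  77  86] ctr [277.9 274.8]
  blob area 359 box [311 290  16  30] ctr [319.9 306.8]
  pred area 3708 box 257 224 51 77 ctr 282.1 262.9
```

```bash
sed -i 's/^D=.*/D=np.array([.474,-.158,-.022])/' h.py; python3 -m jog '[[0.036,0,0.078,0.01,0,-0.006,0],[0.037,0,0.078,0.022,0,-0.01,0],[0,0,0,0.022,-0.01,-0.01,0],[0,0,0,0.01,-0.025,-0.005,0],[0,0,0,0,-0.025,0,0],[0,0,0,0,-0.025,0,0],[0,0,0,0,-0.025,0,0],[0,0,0,0,0,0,0]]' | egrep 'time|pos|ft|grip'
python3 - <<'E'
from h import *
plan(W((-.036,0,.224)),Rt(D[2],25));print(np.round(observe()['q'],1))
E
```

```text
time_s: 17.95
position: [0.4193, 0.0189, 0.2284]
ft_force: [0.5, -0.0, -1.6]
grip_width: 0.0189
gripper_force: 33.8
t 17.95 pos [0.4193 0.0189 0.2284] rotvec [-0.002 -0.002 -0.003] shift in target axes [-0.0186 -0.1756  0.0136] in current axes [-0.0192 -0.1756  0.0139]
[ -18.1   -1.5  109.2    9.2   48.7 -111.3]
```

```bash
python3 -m jog '[[0,0,0,-0.0027,-0.025,0.002,0],[0,0,0,-0.0027,-0.025,0.002,0],[0,0,0,-0.0027,-0.025,0.002,0],[0,0,0,-0.0027,-0.025,0.002,0],[0,0,0,-0.0027,-0.025,0.002,0],[0,0,0,-0.0027,-0.025,0.002,0],[0,0,0,-0.0027,-0.025,0.002,0],[0,0,0,0,0,0,0],[0,0,0,0,0,0,0]]' | egrep 'time|pos|ft|grip'
python3 - <<'E'
from h import *
plan(W((-.034,0,.224)),Rt(D[2],25));print(np.round(observe()['q'],1))
w=snap('wrist','w9');S=snap('side','side9')
a=cv2.resize(S['pixels'][100:240,220:353,::-1],(400,420),interpolation=cv2.INTER_CUBIC)
b=cv2.resize(w['pixels'][0:420,80:480,::-1],(400,420),interpolation=cv2.INTER_CUBIC)
cv2.imwrite('pics/p9.png',np.hstack([a,b]))
E
```

```text
time_s: 19.08
position: [0.4384, -0.1543, 0.2242]
ft_force: [0.0, -0.4, -1.2]
grip_width: 0.0191
gripper_force: 33.8
t 19.07 pos [ 0.4384 -0.1543  0.2242] rotvec [ 0.0001 -0.0015 -0.0003] shift in target axes [-0.0015 -0.0029  0.0009] in current axes [-0.0015 -0.0029  0.0009]
[ -43.6    4.6  103.7   20.4   54.6 -141.7]
```

View pics/p9.png

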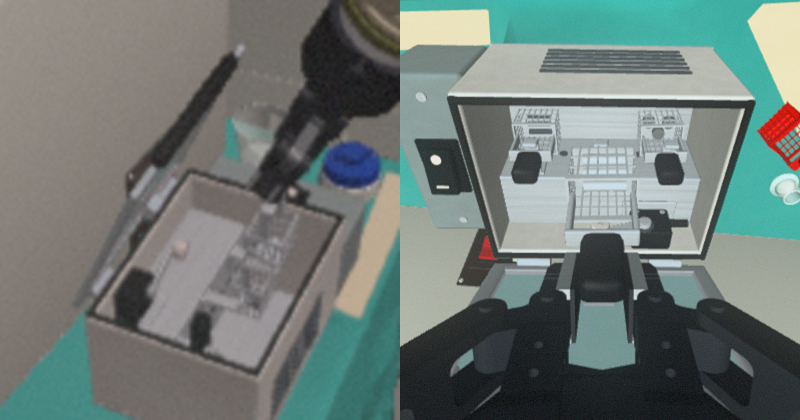

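```bash
cat > fit9.py <<'E'
from grip import *
w=load('w9');k=lambda x,y:(x-320.,y*1.)
o=[(k(450,97),(-.076,-.098,.118)),(k(753,101),(-.076,.098,.118)),(k(712,47),(-.076,.098,0)),(k(706,267),(.076,.098,.118)),(k(492,259),(.076,-.098,.118)),(k(439,165),(-.003,-.128,.095))]
for oo in (o[:3],o[:5],o):
    res=lambda p:np.concatenate([proj(w,W(P,p))[0]-uv for uv,P in oo])
    r=least_squares(res,[.474,-.158,-.02],loss='soft_l1');print(np.round(r.x,4),np.round(res(r.x).reshape(-1,2),1).tolist())
p=np.array(observe()['position'])+[-.0083,0,.0108];print('grip',p)
f=p[2]-.086
q=(p[0],p[1],D[2])
for n,P in (('xbar',[(-.005,-.018,f+.063),(-.005,.018,f+.063),(-.005,-.018,f+.06),(-.005,.018,f+.06)]),('bin',[(-.015,-.019,f+.034),(-.015,.019,f+.034),(-.015,-.019,f),(-.015,.019,f)]),('grip',[(-.007,0,f+.095),(.007,0,f+.095)])):
    print(n,np.round(proj(w,[W(a,q) for a in P])+[320,0],1).tolist())
for n,y in (('hungL',.058),('hungR',-.058),('mid lip',0)):
    print(n,np.round(proj(w,[W((-.007,y,.112)),W((-.022,y,.085))])+[320,0],1).tolist())
E
python3 fit9.py
```

```text
[ 0.4768 -0.1551 -0.0329] [[-0.9, 0.2], [4.4, -0.3], [-0.5, 0.8]]
[ 0.4769 -0.1555 -0.0342] [[-1.3, 0.3], [3.8, 0.2], [-0.9, 1.2], [-0.6, -8.0], [3.3, -1.9]]
[ 0.4765 -0.1568 -0.0379] [[-3.3, -0.8], [2.1, 0.2], [-2.0, 1.2], [-2.3, -8.0], [1.4, -2.4], [6.2, 6.2]]
grip [ 0.43013064 -0.15430146  0.23537028]
xbar [[563.8, 230.0], [640.3, 230.0], [564.3, 225.6], [639.8, 225.7]]
bin [[565.3, 176.9], [638.9, 176.9], [570.0, 143.8], [634.1, 143.9]]
grip [[602.1, 282.9], [602.1, 303.4]]
hungL [[672.9, 179.0], [670.1, 144.4]]
hungR [[523.9, 178.8], [527.0, 144.3]]
mid lip [[598.4, 178.9], [598.5, 144.4]]
```

```bash
python3 -m jog '[[0,0,0,0,-0.0027,0,0],[0,0,0,0.0055,0,0.0118,0],[0,0,0,0.0055,0,0.0118,0],[0,0,0,0.0055,0,0.0118,0],[0,0,0,0.0055,0,0.0118,0],[0,0,0,0.0055,0,0.0118,0],[0,0,0,0.0055,0,0.0118,0],[0,0,0,0,0,0,0]]' | egrep 'time|pos|ft|grip'
python3 -m jog '[[0,0,0,0.0042,0,0.0091,0],[0,0,0,0.0042,0,0.0091,0],[0,0,0,0.0042,0,0.0091,0],[0,0,0,0.0041,0,0.0089,0],[0,0,0,0,0,0,0],[0,0,0,0,0,0,0]]' | egrep 'time|pos|ft|grip|rot'
python3 - <<'E'
from h import *
s=observe();print(np.array(s['position'])+[-.0083,0,.0108],np.round(s['q'],1));w=snap('wrist','w10');S=snap('side','side10');T=snap('top','top10')
E
```

```text
time_s: 20.18
position: [0.4383, -0.1578, 0.1461]
ft_force: [0.6, 0.5, -0.2]
grip_width: 0.0191
gripper_force: 33.8
time_s: 20.92
position: [0.4388, -0.1584, 0.1069]
tool_rot: [[-0.906, 0.023, 0.422], [0.02, 1.0, -0.011], [-0.422, -0.001, -0.906]]
ft_force: [-0.0, -0.2, -0.2]
grip_width: 0.0193
gripper_force: 33.8
[ 0.4304679  -0.15838669  0.11766598] [ -44.    15.8  114.8   30.5   34.3 -155.9]
```

```bash
python3 -m jog '[[0,0,0,-0.0086,0.0005,0.004,0],[0,0,0,-0.0086,0.0005,0.004,0],[0,0,0,0,0,0,0]]' | egrep 'time|pos|ft|grip'
python3 -m jog '[[0,0,0,-0.0086,0,0.004,0],[0,0,0,-0.0086,0,0.004,0],[0,0,0,0,0,0,0],[0,0,0,0,0,0,0]]' | egrep 'time|pos|ft|grip|rot'
python3 - <<'E'
from h import *
s=observe();print(np.array(s['position'])+[-.0083,0,.0108],np.round(s['q'],1))
E
```

```text
time_s: 21.45
position: [0.4584, -0.1577, 0.1068]
ft_force: [-0.4, 0.4, -1.4]
grip_width: 0.019
gripper_force: 33.8
time_s: 21.95
position: [0.4765, -0.158, 0.1067]
tool_rot: [[-0.906, 0.022, 0.422], [0.02, 1.0, -0.01], [-0.422, -0.001, -0.907]]
ft_force: [0.0, -0.7, -0.2]
grip_width: 0.0193
gripper_force: 33.8
[ 0.46818574 -0.15799592  0.1174722 ] [ -40.    18.6  109.9   27.6   34.7 -149.3]
```

```bash
python3 -m jog '[[0,0,0,0.0021,0,0.0045,0],[0,0,0,0.0021,0,0.0045,0],[0,0,0,0,0,0,0],[0,0,0,0,0,0,0]]' | egrep 'pos|ft'
for i in 1 2 3; do python3 -m jog '[[0,0,0,0.0006,0,0.0013,0],[0,0,0,0,0,0,0],[0,0,0,0,0,0,0]]' | egrep 'pos|ft'; done
```

```text
position: [0.4766, -0.1582, 0.0968]
ft_force: [0.1, 0.3, 0.3]
position: [0.4766, -0.1582, 0.0955]
ft_force: [1.2, -0.3, -0.8]
position: [0.4766, -0.1582, 0.094]
ft_force: [-0.2, -0.6, 0.2]
position: [0.4766, -0.1582, 0.0926]
ft_force: [-0.0, -0.0, -0.8]
```

```bash
for i in 1 2 3; do python3 -m jog '[[0,0,0,0.0006,0,0.0013,0],[0,0,0,0,0,0,0],[0,0,0,0,0,0,0]]' | egrep 'pos|ft'; done;python3 -c "
from h import *
print(np.round(observe()['q'],1),observe()['ft_force']);w=snap('wrist','w11')"
```

```text
position: [0.4769, -0.1582, 0.092]
ft_force: [-4.4, 1.0, 10.7]
position: [0.4773, -0.1584, 0.0917]
ft_force: [-7.4, 3.1, 22.7]
position: [0.4779, -0.1583, 0.0911]
ft_force: [-7.6, 7.4, 31.0]
[ -40.    20.4  111.1   30.2   31.7 -152.3] [-7.61700868  7.35237508 31.00207938]
```

```bash
python3 -m jog '[[0,0,0,-0.0012,0,-0.0026,0],[0,0,0,0,0,0,0],[0,0,0,0,0,0,0]]' | egrep 'pos|ft|grip'
python3 -m jog '[[0,0,0,0,0,0,26],[0,0,0,0,0,0,32],[0,0,0,0,0,0,40],[0,0,0,0,0,0,40],[0,0,0,0,0,0,40]]' | egrep 'time|pos|ft|grip'
python3 - <<'E'
from grip import *
import grip
w=snap('wrist','w12')
grip.hull.__defaults__=(.080,.112,.007,.010)
for y in (.058,0,-.058):
    q=W((-.007,y,0));print(y);blob(w,(q[0],q[1],D[2]),20)
E
```

```text
position: [0.4768, -0.1583, 0.0913]
ft_force: [-1.7, 1.2, 5.8]
grip_width: 0.0193
gripper_force: 35.2
time_s: 25.75
position: [0.4766, -0.1582, 0.0911]
ft_force: [1.1, 0.7, 0.7]
grip_width: 0.0343
gripper_force: 0.0
0.058
  blob area 5033 box [361 233  99  90] ctr [410.4 282.4]
  pred area 4601 box 381 226 77 78 ctr 417.0 265.5
0
  blob area 2711 box [258 234  47  68] ctr [281.4 266.6]
  blob area 396 box [237 254   7  69] ctr [239.8 284.8]
  blob area 482 box [319 254   9  69] ctr [323.5 286.2]
  pred area 3815 box 257 226 52 78 ctr 282.7 265.4
-0.058
  blob area 5140 box [103 230 102  93] ctr [152.2 281.4]
  pred area 4575 box 108 226 78 78 ctr 148.5 265.4
```

```bash
python3 -m jog '[[0,0,0,0,0,-0.008,40],[0,0,0,0,0,-0.015,40],[0,0,0,0,0,-0.02,40],[0,0,0,0,0,-0.025,40],[0,0,0,0.008,0,-0.025,20],[0,0,0,0.015,0,-0.025,0],[0,0,0,0.015,0,-0.02,0],[0,0,0,0,0,0,0]]' | egrep 'time|pos|ft|grip'
python3 - <<'E'
from grip import *
import grip
w=snap('wrist','w13');S=snap('side','side13');T=snap('top','top13')
print(np.round(observe()['q'],1))
grip.hull.__defaults__=(.080,.112,.007,.010)
for y in (.058,0,-.058):
    q=W((-.007,y,0));print(y);blob(w,(q[0],q[1],D[2]),15);
# change in neighbour area in side views
for a,b in ((load('side1'),S),):
    for y in (.058,-.058):
        q=W((-.007,y,0))
        for i in (a,b): blob(i,(q[0],q[1],D[2]),8)
E
```

```text
time_s: 26.8
position: [0.3831, -0.1562, 0.2016]
ft_force: [-0.0, -1.0, 0.7]
grip_width: -0.0003
gripper_force: 0.0
[ -51.     1.2  112.1   23.9   52.4 -152.1]
0.058
  blob area 701 box [336 221  26  32] ctr [348.4 236.4]
  pred area 1030 box 335 217 32 38 ctr 349.9 235.7
0
  blob area 738 box [271 222  23  47] ctr [282.1 240.5]
  pred area 932 box 271 217 25 38 ctr 282.9 235.8
-0.058
  blob area 678 box [202 220  27  32] ctr [215.8 235.1]
  pred area 1058 box 200 216 32 39 ctr 215.9 235.2
  blob area 101 box [273 204  25  18] ctr [285.9 211.9]
  pred area 135 box 281 202 10 17 ctr 285.6 210.3
  blob area 86 box [283 204  12  17] ctr [286.5 211.4]
  pred area 135 box 281 202 10 17 ctr 285.6 210.3
  blob area 63 box [302 174   6  12] ctr [304.5 179.6]
  pred area 114 box 300 172 9 16 ctr 303.9 179.2
  blob area 62 box [302 174   6  12] ctr [304.5 179.5]
  pred area 114 box 300 172 9 16 ctr 303.9 179.2
```

```bash
python3 - <<'E'
from h import *
T=load('top0');S=load('side0')
dl=lambda q:np.round(np.r_[Ro.from_euler('z',-D[2]).as_matrix()[:2,:2]@(q[:2]-D[:2]),q[2]],4)
for n,a,b in (('barL',t1(165,158),s1(150,126)),('barR',t1(530,162),s1(222,28))):
    q=tri([(T,a),(S,b)]);print(n,np.round(q,4),dl(q),np.round(proj(T,q)[0]-a,1))
for n,a,b in (('tubL',(200,118),(160,160)),('tubR',(424,160),(297,40))):
    q=tri([(T,a),(S,b)]);print(n,np.round(q,3),np.round(proj(T,q)[0]-a,1))
print('bar at .275',dl(atz(T,t1(348,158),.275)))
R0=Rt(D[2],45);Rz=Ro.from_euler('z',np.pi/2).as_matrix()
R=R0@Rz;print(np.round(R,3))
plan(W((-.09,0,.36)),R)
c=np.array([.021,0,.0095])
for a in (1.2,1.0,.8,.6,.4,.2,0):
    b=np.array([.076-.165*np.cos(a)+.005*np.sin(a),0,.12+.165*np.sin(a)+.005*np.cos(a)]);print(a,np.round(b+c,4),np.round(W(b+c),4))
E
```

```text
barL [ 0.4955 -0.0938  0.2725] [0.0201 0.0646 0.2725] [-0.1 -0.5]
barR [ 0.4912 -0.2208  0.2761] [ 0.0186 -0.0625  0.2761] [0.1 0.5]
tubL [0.643 0.087 0.359] [2.4 5. ]
tubR [ 0.563 -0.414  0.361] [-0.8 -2.8]
bar at .275 [0.0199 0.0008 0.275 ]
[[ 0.022  0.707  0.707]
 [ 1.    -0.016 -0.016]
 [-0.     0.707 -0.707]]
t 26.95 pos [ 0.3841 -0.156   0.2003] rotvec [-0.2754 -0.2728  1.5534] shift in target axes [ 0.      0.1129 -0.113 ] in current axes [-0.0674 -0.0002 -0.1448]
1.2 [0.0419 0.     0.2851] [ 0.5159 -0.1589  0.2851]
1.0 [0.0121 0.     0.271 ] [ 0.4861 -0.1583  0.271 ]
0.8 [-0.0144  0.      0.2513] [ 0.4596 -0.1577  0.2513]
0.6 [-0.0364  0.      0.2268] [ 0.4377 -0.1572  0.2268]
0.4 [-0.053   0.      0.1984] [ 0.421  -0.1568  0.1984]
0.2 [-0.0637  0.      0.1672] [ 0.4103 -0.1566  0.1672]
0 [-0.068   0.      0.1345] [ 0.406  -0.1565  0.1345]
```

```bash
python3 -m jog '[[0,0,0,-0.017,0,-0.036,0],[0,0,0,-0.017,0,-0.036,0],[0,0,0,-0.017,0,-0.036,0],[0,0,0,-0.016,0,-0.036,0],[-0.0306,-0.0303,0.1726,0,0,0,0],[-0.0306,-0.0303,0.1726,0,0,0,0],[-0.0306,-0.0303,0.1726,0,0,0,0],[-0.0306,-0.0303,0.1726,0,0,0,0],[-0.0306,-0.0303,0.1726,0,0,0,0],[-0.0306,-0.0303,0.1726,0,0,0,0]]' | egrep 'time|pos|ft'
python3 -m jog '[[-0.0306,-0.0303,0.1726,0,0,0,0],[-0.0306,-0.0303,0.1726,0,0,0,0],[-0.0306,-0.0303,0.1726,0,0,0,0],[0,0,0,0,0,0,0]]' | egrep 'time|pos|ft'
python3 - <<'E'
from h import *
R=Rt(D[2],45)@Ro.from_euler('z',np.pi/2).as_matrix()
plan(W((.052,0,.345)),R);plan(W((.052,0,.288)),R);print(np.round(observe()['q'],1))
E
```

```text
time_s: 28.2
position: [0.3842, -0.1559, 0.3586]
ft_force: [0.6, -0.8, -0.1]
time_s: 28.7
position: [0.3839, -0.1555, 0.3585]
ft_force: [-0.4, -0.4, 0.7]
t 28.7 pos [ 0.3839 -0.1555  0.3585] rotvec [-0.0011 -0.0017  0.0007] shift in target axes [-0.0005  0.0909  0.1101] in current axes [-0.0008  0.091   0.11  ]
t 28.7 pos [ 0.3839 -0.1555  0.3585] rotvec [-0.0011 -0.0017  0.0007] shift in target axes [-0.0005  0.0506  0.1504] in current axes [-0.0008  0.0508  0.1503]
[-64.6 -13.4 104.8  42.1  70.6 -71.5]
```

```bash
python3 -m jog '[[0,0,0,0,0.0182,0.022,0],[0,0,0,0,0.0182,0.022,0],[0,0,0,0,0.0182,0.022,0],[0,0,0,0,0.0182,0.022,0],[0,0,0,0,0.0182,0.022,0],[0,0,0,0,0,0,0],[0,0,0,0,-0.02,0.02,0],[0,0,0,0,-0.02,0.02,0],[0,0,0,0,0,0,0]]' | egrep 'time|pos|ft'
python3 - <<'E'
from h import *
R=Rt(D[2],45)@Ro.from_euler('z',np.pi/2).as_matrix()
print(np.round(observe()['q'],1))
P=[(.0419,.2851),(.0121,.271),(-.0144,.2513),(-.0364,.2268),(-.053,.1984)]
plan(W((P[0][0],0,P[0][1])),R);plan(W((P[1][0],0,P[1][1])),R)
for a,b in zip(P[1:],P[2:]): print(np.round(R.T@(W((b[0],0,b[1]))-W((a[0],0,a[1]))),4))
S=snap('side','side14')
E
```

```text
time_s: 29.82
position: [0.5253, -0.1584, 0.2874]
ft_force: [-0.1, -0.0, 1.2]
[-42.4   5.3 100.6  40.9  45.4 -63.2]
t 29.82 pos [ 0.5253 -0.1584  0.2874] rotvec [-0.0035 -0.0026  0.0002] shift in target axes [-0.0007 -0.0083 -0.0051] in current axes [-0.0007 -0.0083 -0.005 ]
t 29.82 pos [ 0.5253 -0.1584  0.2874] rotvec [-0.0035 -0.0026  0.0002] shift in target axes [-0.0007 -0.0393 -0.0162] in current axes [-0.0006 -0.0394 -0.016 ]
[ 0.     -0.0327 -0.0048]
[ 0.     -0.0329  0.0018]
[ 0.     -0.0318  0.0083]
```

```bash
python3 -m jog '[[0,0,0,0,-0.01,-0.004,0],[0,0,0,0,-0.01,-0.004,0],[0,0,0,0,-0.01,-0.004,0],[0,0,0,0,-0.01,-0.004,0],[0,0,0,0,0,0,0]]' | egrep 'time|pos|ft'
python3 -m jog '[[0,0,0,0,-0.0109,-0.0016,0],[0,0,0,0,-0.0109,-0.0016,0],[0,0,0,0,-0.0109,-0.0016,0],[0,0,0,0,0,0,0]]' | egrep 'time|pos|ft'
python3 - <<'E'
from h import *
S=snap('side','side15')
# bar: dark blob tracking near predicted bar for several lid angles
for f in ('side14','side15'):
    im=load(f);g=im['pixels'].max(2).astype(int)
    for a in (1.2,1.1,1.0,.9,.8,.7):
        b=[.076-.165*np.cos(a)+.005*np.sin(a),0,.12+.165*np.sin(a)+.005*np.cos(a)]
        uv=np.round(proj(im,[W((b[0],y,b[2])) for y in (.06,.05,.04,.03)])).astype(int)
        print(f,a,uv[0],[g[v,u] for u,v in uv])
E
```

```text
time_s: 30.5
position: [0.4856, -0.1581, 0.2719]
ft_force: [-0.2, -0.5, 0.4]
time_s: 31.0
position: [0.4596, -0.1575, 0.252]
ft_force: [0.3, 0.5, 0.3]
side14 1.2 [273 151] [np.int64(54), np.int64(58), np.int64(47), np.int64(51)]
side14 1.1 [280 156] [np.int64(125), np.int64(126), np.int64(121), np.int64(125)]
side14 1.0 [286 160] [np.int64(125), np.int64(87), np.int64(120), np.int64(121)]
side14 0.9 [292 165] [np.int64(112), np.int64(123), np.int64(72), np.int64(128)]
side14 0.8 [298 171] [np.int64(114), np.int64(112), np.int64(114), np.int64(80)]
side14 0.7 [303 176] [np.int64(53), np.int64(91), np.int64(111), np.int64(118)]
side15 1.2 [273 151] [np.int64(61), np.int64(53), np.int64(68), np.int64(128)]
side15 1.1 [280 156] [np.int64(124), np.int64(112), np.int64(109), np.int64(123)]
side15 1.0 [286 160] [np.int64(128), np.int64(110), np.int64(124), np.int64(126)]
side15 0.9 [292 165] [np.int64(123), np.int64(126), np.int64(114), np.int64(125)]
side15 0.8 [298 171] [np.int64(48), np.int64(40), np.int64(40), np.int64(42)]
side15 0.7 [303 176] [np.int64(48), np.int64(91), np.int64(112), np.int64(118)]
```

```bash
python3 -m jog '[[0,0,0,0,-0.011,0.0006,0],[0,0,0,0,-0.011,0.0006,0],[0,0,0,0,-0.011,0.0006,0],[0,0,0,0,-0.0106,0.0028,0],[0,0,0,0,-0.0106,0.0028,0],[0,0,0,0,-0.0106,0.0028,0],[0,0,0,0,0,0,0]]' | egrep 'time|pos|ft'
python3 -m jog '[[0,0,0,0,-0.0099,0.0048,0],[0,0,0,0,-0.0099,0.0048,0],[0,0,0,0,-0.0099,0.0048,0],[0,0,0,0,0,0,0]]' | egrep 'time|pos|ft'
python3 - <<'E'
from h import *
R=Rt(D[2],45)@Ro.from_euler('z',np.pi/2).as_matrix()
print(np.round(observe()['q'],1));plan(W((-.068,0,.1345)),R)
im=snap('side','side16');g=im['pixels'].max(2).astype(int)
for a in (.8,.6,.5,.4,.3,.2,.1,0):
        b=[.076-.165*np.cos(a)+.005*np.sin(a),0,.12+.165*np.sin(a)+.005*np.cos(a)]
        uv=np.round(proj(im,[W((b[0],y,b[2])) for y in (.06,.05,.04,.03)])).astype(int)
        print(a,uv[0],[g[v,u] for u,v in uv])
E
```

```text
time_s: 31.92
position: [0.4213, -0.1566, 0.1991]
ft_force: [0.2, 0.3, -0.6]
time_s: 32.42
position: [0.4106, -0.1564, 0.1681]
ft_force: [0.8, 0.5, -0.4]
[ -59.     6.5  126.2   66.1   40.9 -107.9]
t 32.42 pos [ 0.4106 -0.1564  0.1681] rotvec [-0.0006 -0.0009 -0.0006] shift in target axes [-0.0002 -0.027   0.0205] in current axes [-0.0002 -0.027   0.0205]
0.8 [298 171] [np.int64(160), np.int64(160), np.int64(160), np.int64(149)]
0.6 [307 182] [np.int64(145), np.int64(155), np.int64(159), np.int64(158)]
0.5 [310 187] [np.int64(159), np.int64(160), np.int64(157), np.int64(152)]
0.4 [313 193] [np.int64(143), np.int64(143), np.int64(145), np.int64(101)]
0.3 [315 198] [np.int64(81), np.int64(73), np.int64(47), np.int64(61)]
0.2 [317 204] [np.int64(45), np.int64(47), np.int64(47), np.int64(49)]
0.1 [318 209] [np.int64(131), np.int64(129), np.int64(131), np.int64(126)]
0 [318 214] [np.int64(87), np.int64(98), np.int64(83), np.int64(97)]
```

```bash
python3 -m jog '[[0,0,0,0,-0.009,0.0068,0],[0,0,0,0,-0.009,0.0068,0],[0,0,0,0,-0.007,0.0055,0],[0,0,0,0,0,0,0],[0,0,0,0,0,0,0]]' | egrep 'time|pos|ft'
for i in 1 2; do python3 -m jog '[[0,0,0,0,-0.0015,0.0015,0],[0,0,0,0,0,0,0],[0,0,0,0,0,0,0]]' | egrep 'pos|ft'; done; python3 -c "
from h import *
print(np.round(observe()['q'],1))"
```

```text
time_s: 33.1
position: [0.4065, -0.1564, 0.1374]
ft_force: [0.9, 0.6, -0.1]
position: [0.4064, -0.1563, 0.135]
ft_force: [1.2, -0.4, 1.1]
position: [0.4067, -0.1565, 0.1334]
ft_force: [-0.2, 0.7, 9.5]
[ -59.9   12.   130.3   77.    38.4 -122.7]
```

```bash
python3 -m jog '[[0,0,0,0,-0.001,0.001,0],[0,0,0,0,0,0,0],[0,0,0,0,0,0,0]]' | egrep 'pos|ft'
python3 -m jog '[[0,0,0,0,0.004,-0.004,0],[0,0,0,0,0.01,-0.01,0],[0,0,0,0,0.014,-0.014,0],[0,0,0,0,0.02,-0.02,0],[0,0,0,0,0.02,-0.02,0],[0,0,0,0,0,0,0]]' | egrep 'time|pos|ft'
python3 - <<'E'
from h import *
im=snap('side','side17');w=snap('wrist','w17');T=snap('top','top17')
for im,n in ((im,'S'),(T,'T')):
    g=im['pixels'].max(2).astype(int)
    for y in (.05,.03,-.04,-.05):
        uv=np.round(proj(im,[W((-.089,y,.125))])).astype(int)[0];col=g[uv[1]-10:uv[1]+11,uv[0]];print(n,y,uv,col.tolist())
print(np.round(proj(load('side17'),[W((.076-.165*np.cos(a)+.005*np.sin(a),.05,.12+.165*np.sin(a)+.005*np.cos(a))) for a in (0,.05,.1)]),1).tolist())
E
```

```text
position: [0.4073, -0.1567, 0.1328]
ft_force: [-2.2, 2.9, 19.2]
time_s: 34.98
position: [0.4064, -0.1565, 0.2287]
ft_force: [-0.2, -0.0, -0.1]
S 0.05 [319 211] [133, 105, 79, 58, 50, 51, 51, 46, 51, 52, 53, 48, 53, 71, 82, 83, 89, 86, 84, 79, 86]
S 0.03 [322 205] [152, 122, 84, 64, 51, 50, 50, 49, 53, 43, 51, 43, 52, 55, 66, 69, 67, 67, 70, 69, 78]
S -0.04 [332 185] [154, 156, 146, 117, 79, 59, 49, 46, 47, 47, 52, 50, 49, 48, 71, 98, 108, 113, 110, 104, 101]
S -0.05 [333 183] [153, 155, 151, 138, 129, 90, 48, 50, 52, 45, 52, 50, 52, 52, 56, 73, 84, 93, 96, 95, 94]
T 0.05 [285 243] [203, 194, 171, 166, 164, 165, 160, 131, 67, 26, 31, 37, 87, 133, 138, 140, 142, 139, 142, 137, 141]
T 0.03 [292 244] [204, 188, 166, 165, 170, 173, 145, 70, 24, 31, 40, 74, 117, 136, 138, 138, 137, 138, 139, 141, 142]
T -0.04 [318 244] [203, 204, 188, 167, 164, 171, 169, 151, 74, 23, 30, 41, 68, 107, 132, 132, 137, 137, 138, 140, 136]
T -0.05 [322 244] [202, 204, 186, 164, 162, 166, 163, 143, 98, 37, 28, 38, 60, 102, 128, 136, 134, 137, 133, 137, 133]
[[319.2, 210.7], [319.3, 208.3], [319.2, 205.9]]
```

```bash
python3 - <<'E'
from h import *
dl=lambda q:np.round(np.r_[Ro.from_euler('z',-D[2]).as_matrix()[:2,:2]@(q[:2]-D[:2]),q[2]],4)
w=load('w9');T=load('top0')
for uv in [(436,160),(444,183),(415,140),(452,138),(460,193),(425,195)]: print('w9',uv,dl(atz(w,(uv[0]-320,uv[1]),.095)))
w=load('w17')
q=proj(w,[W((-.003,-.128,.095))])[0];print('in w17 at',q)
R=Rt(D[2],45)@Ro.from_euler('z',np.pi/2).as_matrix()
plan(W((.0165,-.128,.16)),R);print(np.round(observe()['q'],1))
T2=load('top17')
for n,im in (('t0',T),('t17',T2)):
    c=proj(im,[W((-.003,-.128,.098))])[0];x,y=np.round(c).astype(int);print(n,c);print(im['pixels'][y-12:y+13,x-10:x+11].max(2))
E
```

```text
w9 (436, 160) [-0.0134 -0.1308  0.095 ]
w9 (444, 183) [ 0.0095 -0.1313  0.095 ]
w9 (415, 140) [-0.0313 -0.1412  0.095 ]
w9 (452, 138) [-0.0331 -0.1122  0.095 ]
w9 (460, 193) [ 0.0202 -0.1207  0.095 ]
w9 (425, 195) [ 0.0224 -0.1519  0.095 ]
in w17 at [230.55280743 326.1702996 ]
t 35.12 pos [ 0.406  -0.1558  0.2264] rotvec [-0.0011 -0.0016 -0.001 ] shift in target axes [-0.1287  0.0128  0.1068] in current axes [-0.1289  0.0131  0.1066]
[-59.9  -1.6 120.1  53.5  48.7 -91. ]
t0 [348.82600739 215.14425612]
[[127 129 129 127 130 131 129 128 127 128 133 129 129 127 130 130 130 130
  128 128 121]
 [122 128 130 130 128 125 130 130 127 130 131 129 127 130 132 130 129 129
  131 131 121]
 [129 130 126 132 129 127 130 129 129 132 129 132 132 130 128 131 133 132
  131 132 121]
 [126 130 127 124 120 120 121 130 126 123 127 128 128 130 130 133 131 130
  130 128 118]
 [127 133 130 121  95  94 107 108 108 104 110 108 108 106 105 113 126 130
  134 134 123]
 [125 133 128 114  70  49  51  53  55  57  55  56  56  64  64  87 120 128
  129 131 128]
 [121 129 127 115  59  22  25  31  33  32  24  39  29  31  
[... 3190 characters left out ...]
6  93  48  18  38  51 110 184 199 154  83  45  41  75 122 128
  126 128 131]
 [134 129 123  94  45  33  31  52 113 182 192 152  84  45  37  74 117 132
  131 130 131]
 [128 129 124  98  54  21  33  38  68 117 128 104  63  48  39  71 120 128
  129 125 132]
 [132 127 124  97  50  27  27  26  33  50  56  51  41  33  32  78 118 128
  127 128 131]
 [135 129 122  96  57  41  42  40  35  36  36  34  38  38  46  78 120 129
  127 127 132]
 [130 130 123 107  87  81  84  80  70  64  69  65  66  70  70  82 118 126
  128 127 130]
 [131 125 123 127 120 122 121 117 110 106 105 108 106 107 106 109 122 126
  128 125 133]
 [128 129 125 124 125 127 131 125 125 126 124 124 126 126 123 124 129 130
  128 130 129]]
```

```bash
python3 -m jog '[[0,0,0,-0.022,0,0.005,0],[0,0,0,-0.022,0.001,0.008,0],[0,0,0,-0.022,0.002,0.014,0],[0,0,0,-0.022,0.002,0.018,0],[0,0,0,-0.022,0.002,0.02,0],[0,0,0,-0.021,0.002,0.02,0],[0,0,0,0,0.004,0.02,0],[0,0,0,0,0,0,0]]' | egrep 'time|pos|ft'
python3 - <<'E'
from h import *
R=Rt(D[2],45)@Ro.from_euler('z',np.pi/2).as_matrix()
plan(W((.0165,-.130,.122)),R);print(np.round(observe()['q'],1))
E
```

```text
time_s: 36.12
position: [0.4868, -0.2882, 0.1602]
ft_force: [0.3, 0.6, -0.2]
t 36.12 pos [ 0.4868 -0.2882  0.1602] rotvec [-0.0025 -0.0036 -0.0017] shift in target axes [-0.0001 -0.0264  0.0276] in current axes [-0.0002 -0.0264  0.0277]
[ -59.4   19.8  107.    60.1   43.9 -100.1]
```

```bash
python3 -m jog '[[0,0,0,0,-0.009,0.009,0],[0,0,0,0,-0.009,0.009,0],[0,0,0,0,-0.0085,0.0095,0],[0,0,0,0,0,0,0],[0,0,0,0,0,0,0]]' | egrep 'time|pos|ft'
for i in 1 2 3 4 5; do python3 -m jog '[[0,0,0,0,-0.0014,0.0014,0],[0,0,0,0,0,0,0]]' | egrep 'pos|ft'; done
```

```text
time_s: 36.75
position: [0.4873, -0.289, 0.1245]
ft_force: [0.7, -0.0, -1.0]
position: [0.4875, -0.289, 0.1223]
ft_force: [-0.1, -0.1, -0.5]
position: [0.4875, -0.2889, 0.12]
ft_force: [0.3, -0.3, 0.5]
position: [0.4875, -0.2889, 0.118]
ft_force: [0.2, -1.0, 0.1]
position: [0.4875, -0.2889, 0.116]
ft_force: [-0.8, -0.3, -0.0]
position: [0.4874, -0.2889, 0.114]
ft_force: [0.0, 0.4, -0.8]
```

```bash
for i in 1 2 3 4 5 6; do python3 -m jog '[[0,0,0,0,-0.0011,0.0011,0],[0,0,0,0,0,0,0]]' | egrep 'pos|ft'; done
```

```text
position: [0.4875, -0.2889, 0.1125]
ft_force: [-0.8, -0.3, 0.1]
position: [0.4875, -0.2889, 0.111]
ft_force: [-0.5, 0.5, 0.0]
position: [0.4875, -0.2889, 0.1094]
ft_force: [0.2, 0.6, 0.3]
position: [0.4875, -0.2889, 0.1079]
ft_force: [0.8, -1.3, 0.9]
position: [0.4875, -0.2889, 0.1063]
ft_force: [-0.0, 0.4, 0.4]
position: [0.4876, -0.289, 0.105]
ft_force: [0.4, -0.5, 1.9]
```

```bash
for i in 1 2 3 4 ; do python3 -m jog '[[0,0,0,0,-0.0011,0.0011,0],[0,0,0,0,0,0,0]]' | egrep 'pos|ft'; done
```

```text
position: [0.4877, -0.2891, 0.1035]
ft_force: [1.8, 0.1, 3.3]
position: [0.4876, -0.2891, 0.1018]
ft_force: [3.4, -0.7, 4.1]
position: [0.4878, -0.2891, 0.1004]
ft_force: [4.7, -0.3, 4.0]
position: [0.4881, -0.2892, 0.0998]
ft_force: [2.2, 1.1, 13.0]
```

```bash
python3 -m jog '[[0,0,0,0,0,0,0],[0,0,0,0,0.007,-0.007,0],[0,0,0,0,0.014,-0.014,0],[0,0,0,0,0.021,-0.021,0],[0,0,0,0,0.021,-0.021,0],[0,0,0,0,0.01,-0.035,0],[0,0,0,0,0,-0.035,0],[0,0,0,0,0,0,0],[0,0,0,0,0,0,0]]' | egrep 'time|pos|ft'
python3 - <<'E'
from h import *
S=snap('side','side18');T=snap('top','top18')
a=load('top17')['pixels'];b=T['pixels'];print(b[215-8:215+9,349-6:349+6].max(2))
# lid unmoved / basket visible through lid
a=load('side17');d=lambda x,y:np.abs(x.astype(int)-y).max(2)
for y in (.05,.03,-.04,-.05):
    u,v=np.round(proj(S,[W((-.089,y,.125))])).astype(int)[0];print([i['pixels'][v-10:v+11,u].max(1).tolist() for i in (S,)])
for n,y in (('L',.058),('M',0),('R',-.058)):
    from grip import *; import grip
    grip.hull.__defaults__=(.080,.112,.007,.010);q=W((-.007,y,0));print(n);blob(T,(q[0],q[1],D[2]),6,90);blob(load('top0'),(q[0],q[1],D[2]),6,90)
E
```

```text
time_s: 41.62
position: [0.445, -0.2879, 0.2431]
ft_force: [-0.1, -1.1, -0.2]
[[ 96  89 101 103 106 108 103 101 109 111 108 112]
 [ 67  47  52  51  60  54  57  56  56  60  61  86]
 [ 65  18  23  25  21  28  25  26  25  29  34  73]
 [ 63  23  23  22  45  56  41  41  29  17  31  72]
 [ 56  23  21  29  57  75  68  50  38  23  34  68]
 [ 59  16  20  20  39  58  56  47  39  16  30  71]
 [ 61  27  22  23  28  29  32  32  19  24  34  68]
 [ 60  24  15  20  22  28  23  18   8  13  35  73]
 [ 58  23  21  18  24  26  27  26  28  21  29  67]
 [ 46  18  18  14  19  24  26  27  14  27  25  62]
 [ 48  25  12  24  31  44  59  43  21  24  36  54]
 [ 46  23  24  27  54  98 126 110  59  16  34  54]
 [ 49  23  15  25  66 128 167 153  81  34  32  45]
 [ 52  24  14  14  53 108 150 138  74  23  29  49]
 [ 51  23  22  24  34  54  79  74  40  16  29  47]
 [ 51  22  17  21  23  27  31  32  23  15  32  54]
 [ 50  28  22  29  25  26  27  19  28  24  37  62]]
[[128, 99, 73, 56, 50, 48, 50, 51, 50, 48, 49, 48, 55, 65, 74, 80, 85, 83, 77, 74, 88]]
[[146, 117, 82, 56, 50, 52, 50, 52, 49, 51, 49, 46, 48, 56, 63, 67, 68, 66, 63, 64, 75]]
[[149, 151, 145, 115, 78, 57, 47, 41, 42, 50, 52, 47, 47, 48, 70, 96, 107, 103, 101, 99, 95]]
[[149, 151, 147, 133, 122, 87, 47, 43, 45, 48, 46, 47, 50, 49, 56, 65, 85, 93, 93, 91, 87]]
L
  pred area 56 box 279 212 8 7 ctr 282.5 215.0
  pred area 56 box 279 212 8 7 ctr 282.5 215.0
M
  pred area 68 box 299 212 9 8 ctr 303.1 215.6
  pred area 68 box 299 212 9 8 ctr 303.1 215.6
R
  pred area 61 box 320 213 9 7 ctr 324.0 216.0
  pred area 61 box 320 213 9 7 ctr 324.0 216.0
```

```bash
python3 - <<'E'
from h import *
T=load('top17');S=load('side18')
obs=[(T,(285,243.2)),(T,(292,242.3)),(T,(318,243.2)),(T,(322,243.5)),(S,(319,208.6)),(S,(322,203)),(S,(332,184.2)),(S,(333,183.2))]
r=least_squares(lambda p:[np.dot(np.cross(*ray_)[:],0) if 0 else d for d in [ (lambda a,b,uv: np.cross(b-a,np.array(uv)-a)/np.linalg.norm(b-a))(*proj(i,[W((p[0],-.06,p[1])),W((p[0],.06,p[1]))]),uv) for i,uv in obs]],[-.089,.125])
print(r.x,np.round(r.fun,1))
s=observe();print(s['time_s'],s['ft_force'],s['qvel'])
E
```

```text
[-0.08650564  0.12223255] [-0.6  0.5  0.2 -0.   0.4  0.3 -0.1 -0.6]
41.725 [-0.07915758 -0.03588895  0.12881424] [-0.00816826 -0.02596406 -0.33529174 -0.04719371  0.27451203  0.19427435]<stdin>:4: DeprecationWarning: Arrays of 2-dimensional vectors are deprecated. Use arrays of 3-dimensional vectors instead. (deprecated in NumPy 2.0)
```

The bar sits at z ≈ 0.122 m, so the lid is shut, and the rocker marks moved, so it has switched. The arm is clear, so I'm handing in.

```bash
python3 -c "
from rig import job
print(job.close_job())"
```

```text
the job is handed in; nothing more can be done
None
```

I ran every step in order and handed the job in at about 42 s. The lever was pressed to its stop and let go, the basket is on the middle hook, the lid was pressed shut to its stop and the rocker was pressed on. The hand-in returned no verdict. Camera checks showed the basket centred between its neighbours, the lid bar at shut height and the rocker switched, but I had no direct reading of the lever under the shut lid.

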